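# Hang the mill key on the key rail at the pointer

## Robot

A 6-joint arm with a two-finger parallel gripper is mounted at the origin on the work surface. World frame = base frame: x ahead of the robot, y to its left, z up, the work surface at z = 0. Lengths are in m, angles in rad, forces in N, time in s.
With the tool pointing down it reaches from about 0.35 to 0.775 m from the base axis. Payload 7.3 kg.
Tool frame: the origin (TCP) lies at the very end of the fingers, on their centre line; the grasp point (between the pads) lies 19 mm behind it (robot.hold_point_z is the distance from the TCP to the grasp point, in m); z points along the fingers, y is the direction in which the jaws open and shut (so a half turn about z gives the same grasp; the last joint's range is limited). The gripper opens to 92 mm and grips with 3 to 60 N. Pads are 19 mm wide; open, the fingers measure 130 mm over their backs; the gripper's body (75 mm by 190 mm) begins 47 mm behind the grasp point.
Start: joints at [0.983, 0.342, 1.524, -0, 1.275, -0.146], TCP at [0.224, 0.475, 0.206] pointing down, gripper open.
Joint ranges: [-2.53, 2.53], [-0.77, 2.02], [0.04, 2.7], [-1, 4.14], [0.28, 2.66], [-3.11, 3.11]. Speed limits (rad/s): [2.57, 2.57, 3.14, 3.14, 3.14, 3.14].

## Interface

Orientations are given as [roll, pitch, yaw] about the fixed x, y, z axes, in that order (R = Rz(yaw) Ry(pitch) Rx(roll)).
In Python, from cell import monitor, viewer, robot gives the robot as it stands.
- The arm moves only by the tool move_arm, never from a script. Its argument "deltas" is a list of rows, each an object of numbers: "x", "y", "z": the shift along the tool's x, y, z in m; "wx", "wy", "wz": the turn, a rotation vector about the tool's x, y, z in degrees; "hand": the opening, from 0 (shut) to 1 (fully open). In form: [{"x": .., "y": .., "z": .., "wx": .., "wy": .., "wz": .., "hand": ..}, ...]. A call has 1 to 8 rows; each row is the pose to reach, as a shift and turn from the pose commanded when the call began, along the tool's axes at that moment; what a row does not reach only later rows make up. A row lasts 1/8 s, in which the tool goes at most 62.5 mm and 10.7 degrees, less where a joint would pass 70% of its speed; a pose out of reach is approached as far as the arm can. A call with a gripper value outside its range is refused whole. The fingers move at their own pace and stop on an object; "grip_force" is the grip in N (left out, the last holds). Time passes only in rows, so rows that repeat a pose let the fingers close. It gives the time, the measured TCP pose, the force and the opening at its end, in the units of the state.
- monitor.observe(): the state, without advancing time (a new reading comes with each control period).
- viewer.read_camera(name): name is "scene" or "top"; returns the picture (400x640x3 uint8, red, green, blue); there is no depth.
- viewer.camera_params(name): a dict with "camera_matrix" (3x3 intrinsics, pixels), "k1" (the pictures are not rectified: a ray, as slopes to the right and down, at radius r is drawn at 1 + k1 r^2 times it, then the intrinsics apply), "R" (3x3) and "t" (3): a world point X has camera coordinates R X + t. Camera axes: x right, y down, z forward; pixel columns grow to the right and rows downward; lengths in m; the calibration is good to about 2 mm. A picture is of the moment at which its call begins. camera_params takes no time and is no camera call.
- robot.hand_in(): hands the job in, once; it reports no verdict.
The state is a dict: "time": time; "qpos": joint angles; "qvel": joint speeds; "joint_efforts": joint torques, N m; "tool_pos": TCP position; "tool_rot": TCP orientation; "contact_force": force on the tool from outside, world axes, zero at the start; "torque": the same for the moment, N m; "opening": finger opening in m.
Only numpy, scipy, OpenCV 4.12 (cv2) and the standard library are available. Lean on these libraries where they do the work, as an engineer would, in place of code of your own. Each camera call takes 0.05 s, during which the arm holds its last target. There are 200 camera calls.

## Task

Take the big iron key out of the vise and hook its open bow over the steel rail under the wooden board, at whichever end is not blocked by the jar and funnel. Then slide it along the rail, in under the green guard, until it hangs in line with the red pointer, and let go of it there, hanging still. Do not disturb the jar with its funnel, the gear paperweight or the bell.

Things in the scene. Friction and masses are not known exactly. Their poses are not given: they have to be found in the camera images.
- key: Flat iron key, 12 mm thick (along its y), 190 mm tall, 0.2 to 0.45 kg, upright in the vise. Origin: middle of its lower edge; z up, +x away from the robot (within 0.35 rad). Bit up to 48 mm wide, z 0 to 50; brass-coloured grip plate x -22 to 22, z 70 to 110; above it the open bow, a hook with its front leg at x -26, open at the back (+x) from z 125 to 154.
- key_tip (a point): End of the bow's free tip, x 26, z 154 mm in the key's frame. The bow is a half ring round x 0, z 160 (inner radius 21.5, outer 30.5, bar 9 mm wide); the front leg runs down to z 140 and slants back to the shank at z 116. To pass the tip over the rail the key must be 28 to 48 mm higher than when it hangs.
- key_grip (a point): Point on the grip plate, x -6, y 0, z 90 mm in the key's frame, same axes. The fingers can close on the plate along the key's y (12 mm), coming from the key's -x side with the tool tilted about 40 degrees from vertical, as the bow stands above it.
- key_saddle (a point): Point inside the bow, x 0, z 175.5 mm in the key's frame, same axes: on the rail's centre line when the key hangs. The bow's inner top is 6 mm above it, its outer top 15 mm.
- vise: Small blue bench vise, bolted down, 100 x 150 mm. Steel jaws 70 mm long (x), 16 mm apart (y), tops 73 mm above the counter; the key stands loosely between them on a floor 30 mm above the counter and lifts straight out. Screw with T-bar on its +y side, out to y 105 mm, 48 mm high. Origin: on the counter between the jaws.
- rack: Key rack, fixed. Origin: on the counter under the rail's middle; y along the rail, +x away from the robot. Two posts 22 mm square, inner faces at y -240 and 240, carry the rail and above it a wooden board (x -40 to 50, underside 320 mm, top 336 mm above the counter).
- rail_mid (a point): Middle of the rail (steel bar, radius 6 mm) on its centre line, 240 mm above the counter; axes as the rack.
- guard (a point): Middle of the underside of the green guard fin below the board, 27 mm above the rail's centre line; the fin spans y -90 to 90, x -12 to 12. Under it a hooked key slides freely, but it can be hooked on or lifted off only in the open ends of the rail, y 90 to 240 or -240 to -90.
- mark (a point): Point on the rail's centre line (height 240 mm) straight below the red pointer: a 12 mm wide red strap over the board, its tongues reaching down front and back to 292 mm. Axes as the rack. Within 40 mm of the rail's middle.
- jar: Green glass jar (radius 45 mm, 130 mm tall) with a copper funnel standing in it (mouth radius 50 mm, top at 203 mm), loose. It stands under one end of the rail and blocks it. Origin: centre of its foot.
- gear: Gear-shaped cast iron paperweight, radius 54 mm, 38 mm tall, loose, under the other, free end of the rail. Origin: centre of its underside.
- bell: Blue enamel bell, radius 45 mm, 78 mm tall, loose, on the side of the counter away from the vise. Origin: centre of its foot.
There are look-alikes about, which are no part of the job. There is more than one size of the key; the one meant has the size given above.

How it is judged:
By the outcome, as a careful person would: the job done as asked, in the order asked, and still so for the second after the job is handed in, with the robot touching nothing.
It also fails if it takes over 51 s, if anything falls off the work surface, if the arm or the gripper's body presses on something with over 40 N, if the wrist force passes 120 N, or if a joint passes its speed limit or range.

## Working session

There is one attempt and no reset: what is moved stays moved. The work goes in short steps, Python scripts to look and compute and a tool call to move; the robot and the scene stay as the last step left them, time stands still between calls to the robot, and variables do not carry over. Pictures are saved under pics/ and viewed, about 8 in all and at most 12, crops included, and the job is handed in when it is done.

Besides the shell and the picture viewer there is one more tool, called in YAML: its name, and indented under it one key for each argument. move_arm: Moves the arm, as the interface text tells. Its arguments: {"type":"object","properties":{"deltas":{"type":"array","items":{"type":"object","properties":{"x":{"type":"number"},"y":{"type":"number"},"z":{"type":"number"},"wx":{"type":"number"},"wy":{"type":"number"},"wz":{"type":"number"},"hand":{"type":"number"}}}},"grip_force":{"type":"number"}},"required":["deltas"]}

```bash
ls; mkdir -p pics; cat > h.py <<'E'
import numpy as np, cv2
from scipy.spatial.transform import Rotation as Ro
from cell import monitor, viewer, robot
def ray(name,uv):
    p=viewer.camera_params(name);K=np.array(p["camera_matrix"]);R=np.array(p["R"]);t=np.array(p["t"])
    d=np.array([(uv[0]-K[0,2])/K[0,0],(uv[1]-K[1,2])/K[1,1]]);u=d.copy()
    for _ in range(30): u=d/(1+p["k1"]*(u@u))
    v=R.T@np.array([u[0],u[1],1]);return -R.T@t,v/np.linalg.norm(v)
def plane(name,uv,z):
    o,v=ray(name,uv);return o+v*(z-o[2])/v[2]
def tri(a,b):
    A=np.zeros((3,3));y=np.zeros(3)
    L=[ray("scene",a),ray("top",b)]
    for o,v in L:
        P=np.eye(3)-np.outer(v,v);A+=P;y+=P@o
    X=np.linalg.solve(A,y)
    return X,[round(float(np.linalg.norm((np.eye(3)-np.outer(v,v))@(X-o))),4) for o,v in L]
def proj(name,X):
    p=viewer.camera_params(name);K=np.array(p["camera_matrix"]);c=np.array(p["R"])@X+np.array(p["t"])
    u=c[:2]/c[2];u=u*(1+p["k1"]*(u@u));return K[:2,:2]@u+K[:2,2]
E
python3 - <<'E'
from h import *
for n in("scene","top"):
    im=viewer.read_camera(n);cv2.imwrite(f"pics/{n}0.png",im[:,:,::-1])
    p=viewer.camera_params(n);print(n,p, -np.array(p["R"]).T@np.array(p["t"]))
s=monitor.observe();print(s["time"],s["tool_pos"],s["tool_rot"],robot.hold_point_z)
E
```

```text
pics
scene {'camera_matrix': array([[405.84496546,   0.        , 322.09483654],
       [  0.        , 405.84496546, 202.22744924],
       [  0.        ,   0.        ,   1.        ]]), 'k1': -0.021660435614339495, 'R': array([[ 0.77794148,  0.62833463,  0.00162753],
       [ 0.341191  , -0.42025086, -0.84081979],
       [-0.52763222,  0.65466389, -0.54131269]]), 't': array([-0.33360501, -0.04418366,  1.5249989 ])} [ 1.0792388  -0.80731435  0.78889372]
top {'camera_matrix': array([[378.86777108,   0.        , 325.98940306],
       [  0.        , 378.86777108, 203.06016064],
       [  0.        ,   0.        ,   1.        ]]), 'k1': -0.06111740780032651, 'R': array([[ 9.04561448e-04, -9.99999320e-01,  7.36036536e-04],
       [-9.86448859e-01, -1.01306280e-03, -1.64065910e-01],
       [ 1.64066544e-01, -5.77654704e-04, -9.86449104e-01]]), 't': array([-0.05042042,  0.48658219,  1.10963725])} [ 0.29797971 -0.04928646  1.17446933]
0.1 [0.22423704 0.4743084  0.20520059] [-3.14026118e+00 -2.05334034e-04  2.69983554e+00] 0.0188
```

View pics/scene0.png

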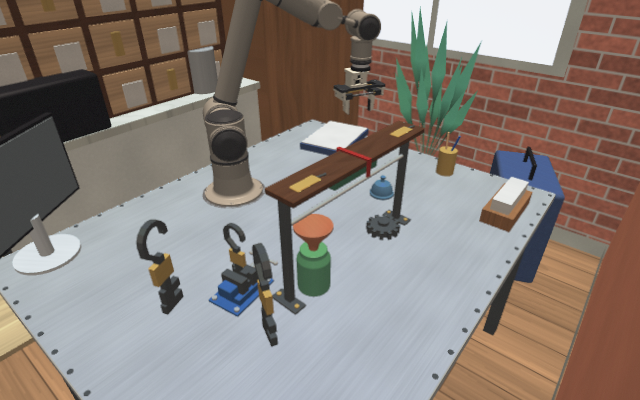

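View pics/top0.png

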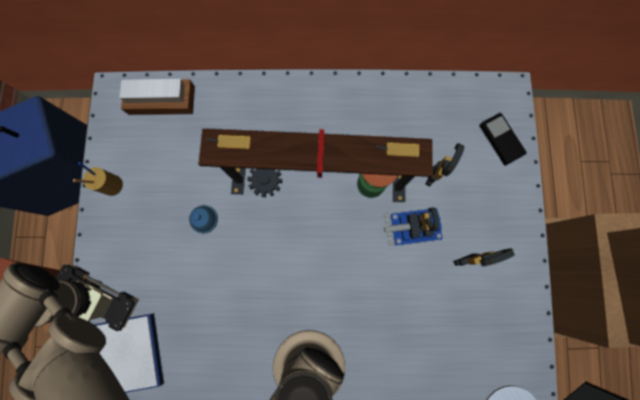

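```bash
python3 - <<'E'
from h import *
a=cv2.imread("pics/scene0.png");b=cv2.imread("pics/top0.png")
A=cv2.resize(a[215:345,130:290],None,fx=5,fy=5,interpolation=cv2.INTER_CUBIC)[:600,:]
cv2.imwrite("pics/c1.png",cv2.resize(A,(738,554)))
B=cv2.resize(b[120:280,180:530],(800,366),interpolation=cv2.INTER_CUBIC);
C=cv2.resize(b[195:255,380:450],(274,234),interpolation=cv2.INTER_CUBIC)
D=cv2.resize(a[115:240,260:460],(374,234),interpolation=cv2.INTER_CUBIC)
W=np.zeros((600,800,3),np.uint8);W[:366]=B;W[366:,:274]=C;W[366:,280:654]=D
cv2.imwrite("pics/c2.png",W)
E
```

```text
(no output)
```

View pics/c1.png

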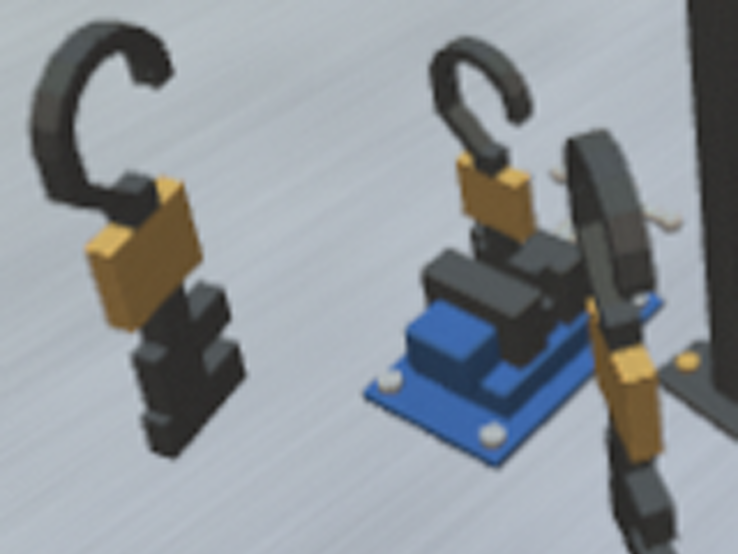

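View pics/c2.png

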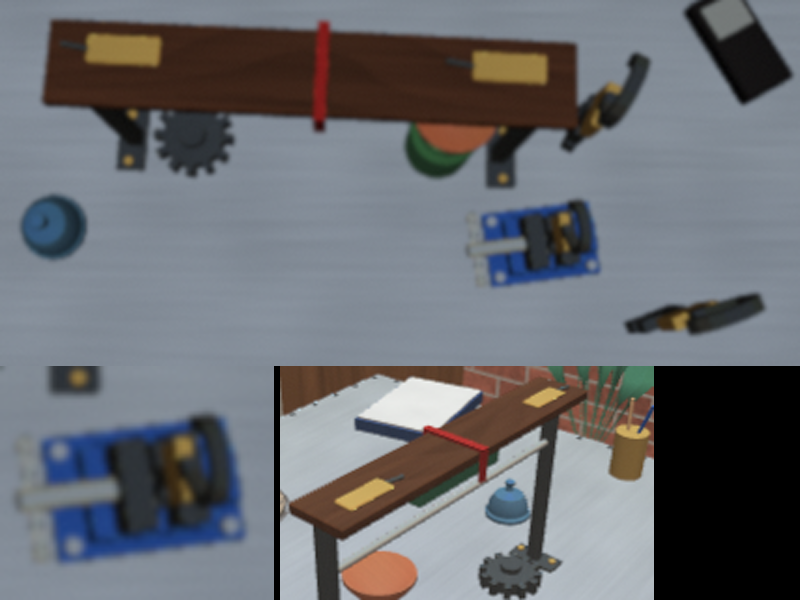

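```bash
python3 - <<'E'
from h import *
I={"scene":cv2.imread("pics/scene0.png"),"top":cv2.imread("pics/top0.png")}
def mask(n,lo,hi,roi):
    m=cv2.inRange(cv2.cvtColor(I[n],cv2.COLOR_BGR2HSV),lo,hi);k=np.zeros_like(m);x0,y0,x1,y1=roi;k[y0:y1,x0:x1]=255;return m&k
def big(m):
    c,_=cv2.findContours(m,cv2.RETR_EXTERNAL,cv2.CHAIN_APPROX_NONE);return max(c,key=cv2.contourArea)
# board top corners
m=mask("top",(0,60,25),(14,255,110),(195,120,440,185));m=cv2.morphologyEx(m,cv2.MORPH_CLOSE,np.ones((15,15)))
c=cv2.convexHull(big(m));q=cv2.approxPolyDP(c,4,True)[:,0];print("board top",[(p.tolist(),plane("top",p,.336).round(4).tolist()) for p in q])
m=mask("scene",(0,60,20),(14,255,110),(265,120,430,205));m=cv2.morphologyEx(m,cv2.MORPH_CLOSE,np.ones((15,15)))
q=cv2.approxPolyDP(cv2.convexHull(big(m)),3,True)[:,0];print("board scene",q.tolist())
for n,roi in(("top",(300,120,340,190)),("scene",(320,130,390,185))):
    m=mask(n,(0,150,80),(8,255,255),roi)|mask(n,(172,150,80),(180,255,255),roi)
    c=big(m);r=c[:,0];print("red",n,"hull",cv2.approxPolyDP(cv2.convexHull(c),1.5,True)[:,0].tolist())
    for y in range(r[:,1].min(),r[:,1].max()+1,6): x=np.where(m[y])[0];print(y,x.min(),x.max(),end="; ")
    print()
for n,roi in(("top",(400,200,445,250)),("scene",(225,240,250,272))):
    m=mask(n,(8,90,50),(28,255,255),roi);c=big(m);print("brass",n,cv2.approxPolyDP(cv2.convexHull(c),1,True)[:,0].tolist(),cv2.contourArea(c))
m=mask("top",(105,120,60),(125,255,255),(385,200,450,250));c=big(cv2.morphologyEx(m,cv2.MORPH_CLOSE,np.ones((25,25))))
q=cv2.boxPoints(cv2.minAreaRect(c));print("vise",[plane("top",p,.01).round(4).tolist() for p in q],plane("top",q.mean(0),.01))
for nm,lo,hi,roi,z in(("funnel",(2,120,90),(15,255,255),(350,165,400,195),.203),("green",(45,80,30),(85,255,255),(340,165,400,200),.07),("bell",(95,80,40),(115,255,255),(185,200,222,235),.04)):
    c=big(mask("top",lo,hi,roi));print(nm,cv2.boundingRect(c),cv2.minEnclosingCircle(c),plane("top",cv2.minEnclosingCircle(c)[0],z))
c=big(mask("top",(0,0,0),(180,255,70),(247,172,285,200)));print("gear",cv2.minEnclosingCircle(c),plane("top",cv2.minEnclosingCircle(c)[0],.038))
for n,roi in(("top",(405,195,450,250)),("scene",(220,215,262,262))):
    x0,y0,x1,y1=roi;A=cv2.resize(I[n][y0:y1,x0:x1],None,fx=8,fy=8,interpolation=cv2.INTER_CUBIC);cv2.imwrite(f"pics/z_{n}.png",A);print(A.shape)
t=cv2.imread("pics/z_top.png");s=cv2.imread("pics/z_scene.png");W=np.zeros((450,720,3),np.uint8);W[:t.shape[0],:t.shape[1]]=t;W[:s.shape[0],370:370+s.shape[1]]=s;cv2.imwrite("pics/z.png",W)
E
```

```text
board top [([199, 160], [0.5377, 0.2429, 0.336]), ([203, 129], [0.6128, 0.2382, 0.336]), ([428, 139], [0.5886, -0.2867, 0.336]), ([433, 174], [0.505, -0.2943, 0.336]), ([368, 182], [0.4859, -0.145, 0.336]), ([205, 165], [0.5258, 0.2282, 0.336])]
board scene [[425, 120], [427, 151], [298, 204], [285, 204], [265, 191], [362, 132], [399, 121]]
red top hull [[322, 130], [324, 135], [322, 170], [318, 172], [318, 134]]
130 321 322; 136 318 324; 142 318 323; 148 318 323; 154 317 323; 160 317 322; 166 317 322; 172 318 320; 
red scene hull [[337, 148], [345, 148], [371, 158], [368, 175], [337, 151]]
147 339 340; 153 346 359; 159 362 370; 165 366 370; 171 367 369; 
brass top [[428, 213], [429, 229], [424, 229], [422, 215]] 64.5
brass scene [[230, 248], [244, 253], [245, 265], [241, 266], [231, 260], [229, 251]] 165.0
vise [[0.458, -0.2503, 0.01], [0.478, -0.3996, 0.01], [0.3814, -0.4081, 0.01], [0.3623, -0.2605, 0.01]] [ 0.4195897  -0.32931293  0.01      ]
funnel (363, 174, 34, 13) ((379.5, 175.0), 16.53037452697754) [ 0.53468866 -0.19085339  0.203     ]
green (359, 175, 25, 21) ((371.1509094238281, 182.573486328125), 13.479752540588379) [ 0.54381655 -0.18470581  0.07      ]
bell (190, 206, 27, 27) ((203.3000030517578, 218.89999389648438), 13.860108375549316) [0.43756933 0.32220844 0.04      ]
gear ((264.5, 180.0), 16.620868682861328) [0.55874123 0.13933463 0.038     ]
(440, 360, 3)
(376, 336, 3)
```

View pics/z.png

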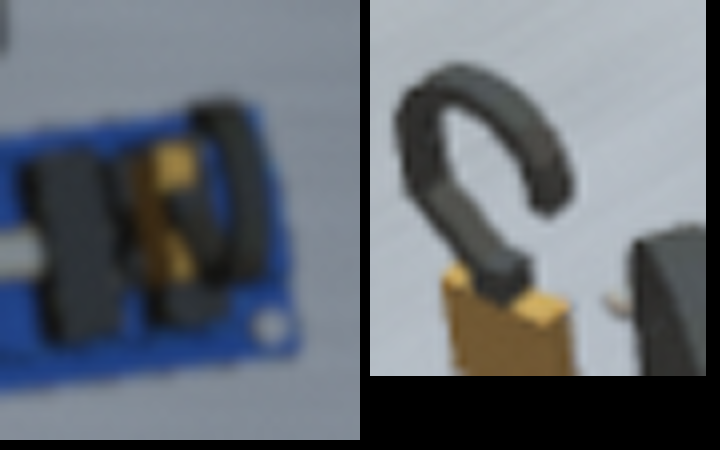

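The three keys are at scene (235,245) in the blue vise, and at (160,265) and (265,290) standing on the counter. The two on the counter are larger look-alikes. The one in the vise is the one meant, and the enlarged crop confirms it. Its plate and tip are visible at scene (244,252) and (242,241).

```bash
cat >> h.py <<'E'
def tgtR(yaw,T):  # tool z forward along yaw, tilted T deg from vertical; tool y = key +y
    T=np.radians(T);z=Ro.from_euler("z",yaw).apply([np.sin(T),0,-np.cos(T)]);y=Ro.from_euler("z",yaw).apply([0,1,0])
    return np.c_[np.cross(y,z),y,z]
def wrist(R,j1,S):
    M=(Ro.from_euler("z",j1)*Ro.from_euler("y",S)).as_matrix().T@R
    a=Ro.from_matrix(M).as_euler("ZYZ");a[2]-=np.pi/2;return (a+np.pi)%(2*np.pi)-np.pi
def delta(pos,R):
    s=monitor.observe();R0=Ro.from_euler("xyz",s["tool_rot"]).as_matrix()
    print("shift mm",(R0.T@(np.array(pos)-s["tool_pos"])*1000).round(1),"turn deg",np.degrees(Ro.from_matrix(R0.T@R).as_rotvec()).round(2))
E
python3 - <<'E'
from h import *
s=monitor.observe();q=s["qpos"]
f=lambda u,v,x0,y0:(x0+(u+.5)/8-.5,y0+(v+.5)/8-.5)
T=lambda u,v:f(u,v,405,195)
S=lambda u,v:f(u,v,220,215)
print("plate+x-y",tri(S(173,325),T(195,143)),plane("top",T(195,143),.14),plane("scene",S(173,325),.14))
print("plate+x+y",tri(S(200,300),T(157,143)),plane("scene",S(200,300),.14),plane("top",T(157,143),.14))
print("plate-x-y",plane("scene",S(75,278),.14),plane("top",T(195,283),.14))
print("plate-x+y",plane("scene",S(88,262),.14))
print("bow top mid",plane("top",T(238,190),.220)); print("tip",plane("scene",S(178,212),.184))
# board corners from c2
c=lambda u,v:(180+(u+.5)/2.2857-.5,120+(v+.5)/2.2875-.5)
for u,v,z in((52,20,.336),(577,44,.336),(577,128,.32),(44,103,.32)): print("board",plane("top",c(u,v),z).round(4))
for p in((292.1,224),(403.3,154.5)): print("rail",plane("scene",p,.24).round(4))
for j1 in(-.97,-.7,.1,.5):
  for T_ in(40,55): print(j1,T_,[wrist(tgtR(.13 if j1<0 else -.05,T_),j1,S_).round(2).tolist() for S_ in(1.8,2.2)])
a=cv2.imread("pics/scene0.png");b=cv2.imread("pics/top0.png")
W=np.vstack([cv2.resize(a[125:235,270:420],(800,586-200),interpolation=cv2.INTER_CUBIC),cv2.resize(b[122:186,195:440],(800,209),interpolation=cv2.INTER_CUBIC)])
cv2.imwrite("pics/r.png",W);print(W.shape)
E
```

```text
plate+x-y (array([ 0.44387715, -0.3350496 ,  0.14034672]), [0.0001, 0.0001]) [ 0.4439956  -0.33506264  0.14      ] [ 0.44345458 -0.33486795  0.14      ]
plate+x+y (array([ 0.44316463, -0.32209907,  0.14155203]), [0.0009, 0.0009]) [ 0.44092225 -0.32155873  0.14      ] [ 0.44399312 -0.32179084  0.14      ]
plate-x-y [ 0.40249728 -0.3390442   0.14      ] [ 0.39541121 -0.33300861  0.14      ]
plate-x+y [ 0.39953862 -0.33127127  0.14      ]
bow top mid [ 0.41757608 -0.32615601  0.22      ]
tip [ 0.44826731 -0.33094185  0.184     ]
board [0.6141 0.2395 0.336 ]
board [ 0.5888 -0.2965  0.336 ]
board [ 0.5049 -0.2968  0.32  ]
board [0.5308 0.2479 0.32  ]
rail [ 0.5488 -0.2592  0.24  ]
rail [0.5676 0.2235 0.24  ]
-0.97 40 [[0.7, 1.1, -2.92], [0.91, 0.81, 3.01]]
-0.97 55 [[0.99, 1.06, -3.06], [1.25, 0.88, 2.78]]
-0.7 40 [[0.63, 0.93, -2.68], [0.92, 0.64, -3.08]]
-0.7 55 [[0.95, 0.84, -2.88], [1.35, 0.67, 2.87]]
0.1 40 [[-0.16, 0.66, -1.33], [-0.37, 0.27, -1.09]]
0.1 55 [[-0.32, 0.41, -1.19], [-1.68, 0.12, 0.19]]
0.5 40 [[-0.5, 0.78, -0.77], [-0.85, 0.46, -0.34]]
0.5 55 [[-0.82, 0.63, -0.52], [-1.45, 0.45, 0.2]]
(595, 800, 3)
```

View pics/r.png

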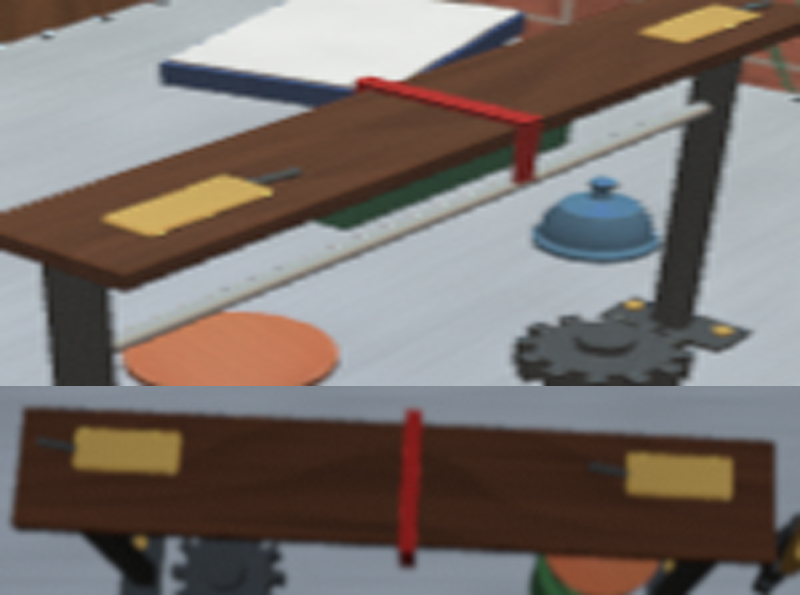

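```bash
python3 - <<'E'
from h import *
sc=lambda u,v:(270+(u+.5)/5.333-.5,125+(v+.5)/3.509-.5)
tp=lambda u,v:(195+(u+.5)/3.265-.5,122+(v-386+.5)/3.266-.5)
for p in((122,342),(300,271),(450,211),(600,151),(700,110)): print("rail",plane("scene",sc(*p),.24).round(4))
print("strap top",plane("top",tp(411,414),.338).round(4),plane("top",tp(407,540),.338).round(4),"front tongue bottom",plane("top",tp(407,562),.292).round(4))
print("back tongue bottom",plane("scene",sc(524,182),.292).round(4), "strap back top", tri(sc(532,122),tp(411,412)),"strap front top scene",plane("scene",sc(367,83),.338))
for u,v in((24,409),(774,442),(774,560),(12,527)): print("board",plane("top",tp(u,v),.336 if v<450 else .32).round(4))
for p,q in(((0,222),(774,545)),): print(tri(sc(127,280),(0,0)) if 0 else plane("scene",sc(127,275),.336))
E
```

```text
rail [ 0.5444 -0.2532  0.24  ]
rail [ 0.5505 -0.1363  0.24  ]
rail [ 0.5562 -0.0225  0.24  ]
rail [0.5629 0.1087 0.24  ]
rail [0.567  0.2097 0.24  ]
strap top [ 0.6082 -0.037   0.338 ] [ 0.516  -0.0345  0.338 ] front tongue bottom [ 0.5114 -0.0338  0.292 ]
back tongue bottom [ 0.6091 -0.0412  0.292 ] strap back top (array([ 0.60872959, -0.0375419 ,  0.33854529]), [0.0009, 0.0009]) strap front top scene [ 0.51050863 -0.03479939  0.338     ]
board [0.6136 0.2406 0.336 ]
board [ 0.5891 -0.2954  0.336 ]
board [ 0.5067 -0.2958  0.32  ]
board [0.5306 0.2494 0.32  ]
[ 0.59389283 -0.29906279  0.336     ]
```

move_arm:
  deltas:
    - {"z":-0.06}
    - {"z":-0.12}
    - {"z":-0.15}
    - {"z":-0.15}

```text
schema error: expected keys x, y, z, wx, wy, wz, hand
```

```bash
cat >> h.py <<'E'
def tR(yaw,T): # flipped: tool y = -key y
    return tgtR(yaw,T)@np.diag([-1,-1,1])
def rows(wps,base=None):
    """wps: list of (pos,R); rows relative to present (or given) pose"""
    s=monitor.observe();p0,R0=(s["tool_pos"],Ro.from_euler("xyz",s["tool_rot"]).as_matrix()) if base is None else base
    for p,R in wps:
        print((R0.T@(np.array(p)-p0)).round(4).tolist(),np.degrees(Ro.from_matrix(R0.T@R).as_rotvec()).round(1).tolist())
E
python3 - <<'E'
from h import *
s=monitor.observe();print(s["time"])
D=lambda y,T=0:tR(np.radians(y),T)
y0=np.degrees(2.70)
a=((.26,.42,.35),D(y0-15)),((.34,.3,.45),D(y0-38)),((.40,.12,.45),D(y0-75))
rows(a)
b=((.40,-.05,.45),D(y0-110)),((.33,-.25,.42),D(8))
rows(b,a[-1])
E
```

```text
0.1
[-0.0555, -0.034, -0.1448] [-0.1, -0.0, 15.0]
[-0.1791, -0.1084, -0.2447] [-0.1, 0.0, 38.0]
[-0.3103, -0.2455, -0.2445] [-0.1, 0.0, 75.0]
[-0.1673, 0.0304, 0.0] [0.0, 0.0, 35.0]
[-0.3766, -0.0027, 0.03] [0.0, 0.0, 71.7]
```

move_arm:
  deltas:
    - {"x":-0.02,"y":-0.012,"z":-0.06,"wx":0,"wy":0,"wz":5,"hand":0.6}
    - {"x":-0.055,"y":-0.034,"z":-0.12,"wx":0,"wy":0,"wz":14,"hand":0.6}
    - {"x":-0.09,"y":-0.055,"z":-0.17,"wx":0,"wy":0,"wz":24,"hand":0.6}
    - {"x":-0.135,"y":-0.085,"z":-0.21,"wx":0,"wy":0,"wz":34,"hand":0.6}
    - {"x":-0.18,"y":-0.11,"z":-0.245,"wx":0,"wy":0,"wz":44,"hand":0.6}
    - {"x":-0.225,"y":-0.155,"z":-0.245,"wx":0,"wy":0,"wz":54,"hand":0.6}
    - {"x":-0.27,"y":-0.2,"z":-0.245,"wx":0,"wy":0,"wz":64,"hand":0.6}
    - {"x":-0.31,"y":-0.245,"z":-0.245,"wx":0,"wy":0,"wz":74,"hand":0.6}

```text
time: 1.1
tool_pos: [0.3959, 0.133, 0.4505]
tool_rot: [-3.141, 0.0, 1.403]
contact_force: [1.0, 1.1, -0.2]
opening: 0.0553
```

move_arm:
  deltas:
    - {"x":-0.06,"y":0.01,"z":0,"wx":0,"wy":0,"wz":10,"hand":0.5}
    - {"x":-0.115,"y":0.02,"z":0,"wx":0,"wy":0,"wz":20,"hand":0.5}
    - {"x":-0.167,"y":0.03,"z":0,"wx":0,"wy":0,"wz":30,"hand":0.5}
    - {"x":-0.22,"y":0.022,"z":0.01,"wx":0,"wy":0,"wz":40,"hand":0.5}
    - {"x":-0.27,"y":0.014,"z":0.015,"wx":0,"wy":0,"wz":50,"hand":0.5}
    - {"x":-0.325,"y":0.006,"z":0.02,"wx":0,"wy":0,"wz":60,"hand":0.5}
    - {"x":-0.376,"y":0,"z":0.03,"wx":0,"wy":0,"wz":70,"hand":0.5}
    - {"x":-0.376,"y":0,"z":0.03,"wx":0,"wy":0,"wz":72,"hand":0.5}

```text
time: 2.1
tool_pos: [0.3333, -0.2385, 0.4191]
tool_rot: [-3.139, 0.002, 0.144]
contact_force: [0.3, 0.1, -0.0]
opening: 0.046
```

```bash
python3 - <<'E'
from h import *
print("lookalike foot",plane("scene",(168,308),0),"bow top",tri((152,222),(500,254)),"ends top view",plane("top",(457,262),.1),plane("top",(457,262),.0),plane("top",(512,254),.22),"plate",tri((162,268),(483,259)))
print("other key",plane("scene",(272,340),0))
s=monitor.observe();print(s["qpos"])
R=tR(.14,45);G=np.array([.4066,-.3326,.112]);T=G+.0188*R[:,2]
w=[(T-.13*R[:,2],R),(T-.06*R[:,2],R),(T,R)];rows(w);rows(w[1:],w[0])
E
```

```text
lookalike foot [ 3.18340081e-01 -4.91646104e-01  1.11022302e-16] bow top (array([ 0.32417872, -0.47272631,  0.26253205]), [0.0015, 0.0015]) ends top view [ 0.30810552 -0.42054289  0.1       ] [ 0.30904792 -0.45509543  0.        ] [ 0.32606949 -0.52235339  0.22      ] plate (array([ 0.31749163, -0.48116842,  0.12886887]), [0.0033, 0.0033])
other key [ 5.95306241e-01 -3.93868603e-01 -1.11022302e-16]
[-8.08150866e-01  4.46600987e-02  1.32710025e+00 -4.88784939e-04
  1.77338904e+00  6.18411568e-01]
[-0.0191, 0.1039, 0.2282] [-0.2, 45.1, 0.2]
[0.0306, 0.1043, 0.2776] [-0.2, 45.1, 0.2]
[0.0731, 0.1046, 0.3199] [-0.2, 45.1, 0.2]
[0.0, 0.0, 0.07] [0.0, 0.0, 0.0]
[0.0, -0.0, 0.13] [0.0, 0.0, 0.0]
```

```bash
python3 - <<'E'
from h import *
s=monitor.observe();R=Ro.from_euler("xyz",s["tool_rot"]).as_matrix();p=np.array(s["tool_pos"])
im={n:viewer.read_camera(n)[:,:,::-1].copy() for n in("scene","top")}
for n in im: cv2.imwrite(f"pics/{n}1.png",im[n])
a=proj("scene",p).astype(int);b=proj("top",p).astype(int);print(a,b)
for ss in(0,.019,.066,.12,.18):print(ss,proj("scene",p-ss*R[:,2]).round(),proj("top",p-ss*R[:,2]).round())
def crop(i,c,w):
    x0=max(0,min(640-w,c[0]-w//2));y0=max(0,min(400-w,c[1]-w//2));print(x0,y0);return cv2.resize(i[y0:y0+w,x0:x0+w],(400,400),interpolation=cv2.INTER_CUBIC)
cv2.imwrite("pics/g.png",np.hstack([crop(im["scene"],a-[0,60],200),crop(im["top"],b,130)]))
E
```

```text
[228 125] [420 247]
0 [228. 126.] [421. 248.]
0.019 [227. 118.] [423. 247.]
0.066 [225.  99.] [430. 246.]
0.12 [222.  75.] [438. 244.]
0.18 [218.  47.] [450. 242.]
128 0
355 182
```

View pics/g.png

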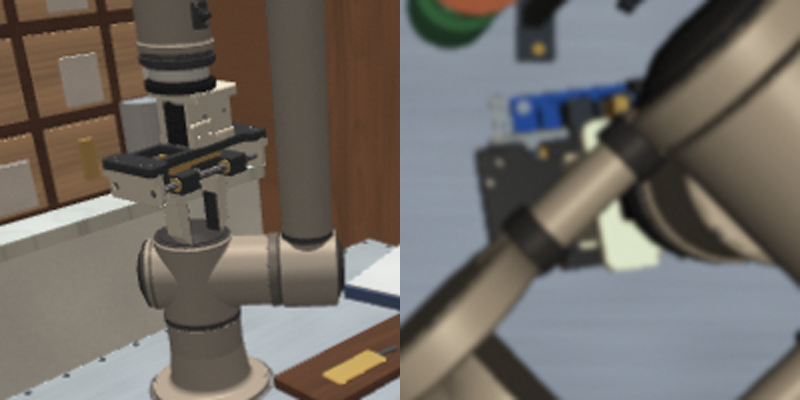

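move_arm:
  deltas:
    - {"x":0,"y":0.01,"z":0,"wx":0,"wy":9,"wz":0,"hand":0.45}
    - {"x":0,"y":0.02,"z":0,"wx":0,"wy":18,"wz":0,"hand":0.45}
    - {"x":0,"y":0.03,"z":0,"wx":0,"wy":27,"wz":0,"hand":0.45}
    - {"x":0.01,"y":0.04,"z":0,"wx":0,"wy":36,"wz":0,"hand":0.45}
    - {"x":0.02,"y":0.05,"z":0,"wx":0,"wy":44,"wz":0,"hand":0.45}
    - {"x":0.03,"y":0.06,"z":0.01,"wx":0,"wy":52,"wz":0,"hand":0.45}
    - {"x":0.04,"y":0.07,"z":0.02,"wx":0,"wy":60,"wz":0,"hand":0.45}
    - {"x":0.04,"y":0.08,"z":0.02,"wx":0,"wy":60,"wz":0,"hand":0.45}

```text
time: 3.2
tool_pos: [0.3865, -0.3079, 0.3992]
tool_rot: [-3.132, -1.047, 0.145]
contact_force: [-0.2, -0.6, 1.2]
opening: 0.0413
```

```bash
cat >> h.py <<'E'
def fk(q,L):
    L1,L2,h,d=L;S=q[1]+q[2]
    R=Ro.from_euler("ZYZYZ",[q[0],S,q[3],q[4],q[5]+np.pi/2]).as_matrix()
    a=L1*np.array([np.sin(q[1]),np.cos(q[1])])+L2*np.array([np.sin(S),np.cos(S)])
    return np.array([a[0]*np.cos(q[0]),a[0]*np.sin(q[0]),h+a[1]])+d*R[:,2],R
E
python3 - <<'E'
from h import *
from scipy.optimize import least_squares
s=monitor.observe();q=s["qpos"];print(s["time"],q.round(3),s["tool_pos"],s["tool_rot"],s["contact_force"])
R=Ro.from_euler("xyz",s["tool_rot"]).as_matrix();print((R.T@fk(q,(.428,.399,.17,.25))[1]).round(3))
D=[([.983,.342,1.524,0,1.275,-.146],[.2242,.4743,.2052]),([-.80815,.04466,1.3271,-.0005,1.7734,.6184],[.3333,-.2385,.4191]),(q,s["tool_pos"])]
r=least_squares(lambda L:np.concatenate([fk(np.array(a),L)[0]-b for a,b in D]),[.428,.399,.17,.25]);print(r.x,r.fun.round(4))
E
```

```text
3.2 [-1.514  0.022  1.859  1.043  1.5   -0.312] [ 0.38654584 -0.30790097  0.39915991] [-3.13181935 -1.04673179  0.14475143] [-0.22544893 -0.57944185  1.2463742 ]Traceback (most recent call last):
  File "<stdin>", line 4, in <module>
  File "h.py", line 39, in fk
    R=Ro.from_euler("ZYZYZ",[q[0],S,q[3],q[4],q[5]+np.pi/2]).as_matrix()
      ~~~~~~~~~~~~~^^^^^^^^^^^^^^^^^^^^^^^^^^^^^^^^^^^^^^^^^
  File "scipy/spatial/transform/_rotation.pyx", line 1413, in scipy.spatial.transform._rotation.Rotation.from_euler
ValueError: Expected axis specification to be a non-empty string of upto 3 characters, got ZYZYZ
```

```bash
sed -i 's/R=Ro.from_euler("ZYZYZ",.*$/R=(Ro.from_euler("ZYZ",[q[0],S,q[3]])*Ro.from_euler("YZ",[q[4],q[5]+np.pi\/2])).as_matrix()/' h.py
cat >> h.py <<'E'
LO=np.array([-2.53,-.77,.04,-1,.28,-3.11]);HI=np.array([2.53,2.02,2.7,4.14,2.66,3.11])
def ik(p,R,L):
    L1,L2,h,d=L;w=np.array(p)-d*R[:,2];r=np.hypot(w[0],w[1]);z=w[2]-h;D=np.hypot(r,z)
    c=(D*D-L1*L1-L2*L2)/(2*L1*L2)
    if abs(c)>1: return []
    j3=np.arccos(c);j2=np.arctan2(r,z)-np.arctan2(L2*np.sin(j3),L1+L2*c);j1=np.arctan2(w[1],w[0])
    a=wrist(R,j1,j2+j3);out=[]
    for b in (a,[a[0]+np.pi,-a[1],a[2]+np.pi]):
        for k in(-1,0,1):
            for m in(-1,0,1):
                q=np.array([j1,j2,j3,b[0]+2*np.pi*k,b[1],b[2]+2*np.pi*m])
                if (q>=LO).all() and (q<=HI).all(): out.append(q.round(2).tolist())
    return out
E
python3 - <<'E'
from h import *
from scipy.optimize import least_squares
s=monitor.observe();q=s["qpos"]
R=Ro.from_euler("xyz",s["tool_rot"]).as_matrix();print((R.T@fk(q,(.428,.399,.17,.25))[1]).round(3))
D=[([.983,.342,1.524,0,1.275,-.146],[.2242,.4743,.2052]),([-.80815,.04466,1.3271,-.0005,1.7734,.6184],[.3333,-.2385,.4191]),(q,s["tool_pos"])]
r=least_squares(lambda L:np.concatenate([fk(np.array(a),L)[0]-b for a,b in D]),[.428,.399,.17,.25]);L=r.x;print(L,r.fun.round(4))
K=np.array([.4215,-.3305,.03])
def tcp(K,yaw,T,g,flip):
    R=(tR if flip else tgtR)(yaw,T);return K+Ro.from_euler("z",yaw).apply([g[0],0,g[1]])+.0188*R[:,2],R
rail=lambda y,up:np.array([.5572+.048*y,y,.0645+up])
g=(-.015,.080)
for T in(30,35,40,45,50,55,60,65,70):
  for fl in(1,0):
    print(T,fl,"vise",ik(*tcp(K,.13,T,g,fl),L),"hook",ik(*tcp(rail(.115,.04),-.047,T,g,fl),L),"mark",ik(*tcp(rail(-.036,0),-.047,T,g,fl),L))
E
```

```text
[[ 1.  0. -0.]
 [-0.  1.  0.]
 [ 0. -0.  1.]]
[0.43624908 0.38712767 0.31039269 0.41448114] [ 0.0625 -0.0441 -0.0109 -0.0589 -0.049  -0.0108 -0.0106 -0.014   0.0218]
30 1 vise [[-1.04, 0.32, 2.02, 0.76, 0.73, -0.16]] hook [[0.34, 0.12, 2.05, -0.39, 0.52, 2.26]] mark [[-0.08, 0.12, 2.17, 0.04, 0.32, 1.5]]
30 0 vise [[-1.04, 0.32, 2.02, 0.76, 0.73, 2.98]] hook [[0.34, 0.12, 2.05, -0.39, 0.52, -0.88]] mark [[-0.08, 0.12, 2.17, 0.04, 0.32, -1.64]]
35 1 vise [[-1.11, 0.34, 2.07, 0.92, 0.75, -0.37]] hook [[0.38, 0.09, 2.14, -0.62, 0.42, 2.5]] mark []
35 0 vise [[-1.11, 0.34, 2.07, 0.92, 0.75, 2.77]] hook [[0.38, 0.09, 2.14, -0.62, 0.42, -0.64]] mark []
40 1 vise [[-1.17, 0.37, 2.11, 1.07, 0.78, -0.57]] hook [[0.41, 0.07, 2.23, -0.99, 0.35, 2.89]] mark []
40 0 vise [[-1.17, 0.37, 2.11, 1.07, 0.78, 2.58]] hook [[0.41, 0.07, 2.23, -0.99, 0.35, -0.25]] mark []
45 1 vise [[-1.23, 0.41, 2.14, 1.19, 0.84, -0.74]] hook [] mark []
45 0 vise [[-1.23, 0.41, 2.14, 1.19, 0.84, 2.4]] hook [] mark []
50 1 vise [[-1.29, 0.46, 2.16, 1.29, 0.91, -0.9]] hook [] mark [[-0.09, 0.14, 2.52, 3.06, 0.39, -1.52]]
5
[... 363 characters left out ...]
08, 0.63, 1.6]]
60 1 vise [[-1.4, 0.6, 2.18, 1.41, 1.07, -1.16]] hook [[0.57, 0.21, 2.52, 3.98, 0.74, -1.92]] mark [[-0.1, 0.32, 2.66, 3.09, 0.89, -1.56]]
60 0 vise [[-1.4, 0.6, 2.18, 1.41, 1.07, 1.98]] hook [[0.57, 0.21, 2.52, 3.98, 0.74, 1.22]] mark [[-0.1, 0.32, 2.66, 3.09, 0.89, 1.58]]
65 1 vise [[-1.44, 0.68, 2.18, 1.45, 1.15, -1.26]] hook [[0.61, 0.31, 2.57, 3.9, 0.94, -1.77]] mark []
65 0 vise [[-1.44, 0.68, 2.18, 1.45, 1.15, 1.88]] hook [[0.61, 0.31, 2.57, 3.9, 0.94, 1.38]] mark []
70 1 vise [[-1.47, 0.77, 2.17, 1.47, 1.24, -1.35]] hook [[0.65, 0.44, 2.61, 3.86, 1.15, -1.64]] mark []
70 0 vise [[-1.47, 0.77, 2.17, 1.47, 1.24, 1.79]] hook [[0.65, 0.44, 2.61, 3.86, 1.15, 1.51]] mark []
```

```bash
cat >> h.py <<'E'
def fk(q,L):
    L1,L2,h,d,b,e=L;S=q[1]+q[2]
    R=(Ro.from_euler("ZYZ",[q[0],S,q[3]])*Ro.from_euler("YZ",[q[4],q[5]+np.pi/2])).as_matrix()
    r=e+L1*np.sin(q[1])+L2*np.sin(S)
    return Ro.from_euler("z",q[0]).apply([r,b,h+L1*np.cos(q[1])+L2*np.cos(S)])+d*R[:,2],R
def ik(p,R,L):
    L1,L2,h,d,b,e=L;w=np.array(p)-d*R[:,2];rr=np.hypot(w[0],w[1]);r=np.sqrt(rr*rr-b*b)-e;z=w[2]-h;D=np.hypot(r,z)
    c=(D*D-L1*L1-L2*L2)/(2*L1*L2)
    if abs(c)>1: return []
    j3=np.arccos(c);j2=np.arctan2(r,z)-np.arctan2(L2*np.sin(j3),L1+L2*c);j1=np.arctan2(w[1],w[0])-np.arcsin(b/rr)
    a=wrist(R,j1,j2+j3);out=[]
    for bb in (a,[a[0]+np.pi,-a[1],a[2]+np.pi]):
        for k in(-1,0,1):
            for m in(-1,0,1):
                q=np.array([j1,j2,j3,bb[0]+2*np.pi*k,bb[1],bb[2]+2*np.pi*m])
                if (q>=LO).all() and (q<=HI).all(): out.append(q.round(2).tolist())
    return out
def tcp(K,yaw,T,g,flip):
    R=(tR if flip else tgtR)(yaw,T);return K+Ro.from_euler("z",yaw).apply([g[0],0,g[1]])+.0188*R[:,2],R
rail=lambda y,up:np.array([.5572+.048*y,y,.0645+up])
E
python3 - <<'E'
from h import *
from scipy.optimize import least_squares
s=monitor.observe();q=s["qpos"]
D=[([.983,.342,1.524,0,1.275,-.146],[.2242,.4743,.2052]),([-.80815,.04466,1.3271,-.0005,1.7734,.6184],[.3333,-.2385,.4191]),(q,s["tool_pos"])]
r=least_squares(lambda L:np.concatenate([np.concatenate([fk(np.array(a),L)[0]-b for a,b in D]),[L[5]*.01]]),[.428,.399,.17,.25,.076,0]);L=r.x;print(L.round(4).tolist(),r.fun.round(4))
K=np.array([.4215,-.3305,.03])
g=(-.015,.080)
for T in(30,35,40,45,50,55,60,65):
  for fl in(1,0):
    print(T,fl,"vise",ik(*tcp(K,.13,T,g,fl),L),"hook",ik(*tcp(rail(.115,.04),-.047,T,g,fl),L),"mark",ik(*tcp(rail(-.036,0),-.047,T,g,fl),L))
E
```

```text
[0.4722, 0.3833, 0.2142, 0.3419, 0.0756, -0.0053] [ 0.0013  0.0003  0.0004 -0.0092  0.0084  0.0007  0.0023 -0.0113 -0.0011
 -0.0001]
30 1 vise [[-1.14, 0.34, 2.01, 0.75, 0.77, -0.24]] hook [[0.12, 0.18, 1.98, -0.19, 0.47, 1.88]] mark [[-0.27, 0.19, 2.1, 0.33, 0.35, 1.06]]
30 0 vise [[-1.14, 0.34, 2.01, 0.75, 0.77, 2.9]] hook [[0.12, 0.18, 1.98, -0.19, 0.47, -1.26]] mark [[-0.27, 0.19, 2.1, 0.33, 0.35, -2.08]]
35 1 vise [[-1.19, 0.35, 2.06, 0.89, 0.79, -0.42]] hook [[0.13, 0.16, 2.06, -0.32, 0.34, 2.02]] mark []
35 0 vise [[-1.19, 0.35, 2.06, 0.89, 0.79, 2.72]] hook [[0.13, 0.16, 2.06, -0.32, 0.34, -1.12]] mark []
40 1 vise [[-1.25, 0.36, 2.1, 1.02, 0.83, -0.58]] hook [] mark []
40 0 vise [[-1.25, 0.36, 2.1, 1.02, 0.83, 2.56]] hook [] mark []
45 1 vise [[-1.3, 0.39, 2.13, 1.13, 0.88, -0.73]] hook [] mark []
45 0 vise [[-1.3, 0.39, 2.13, 1.13, 0.88, 2.41]] hook [] mark []
50 1 vise [[-1.35, 0.43, 2.16, 1.22, 0.95, -0.87]] hook [] mark [[-0.34, 0.19, 2.4, 2.48, 0.37, -1.14]]
50 0 vise [[-1.35, 0.43, 2.16, 1.22, 0.95, 2.27]] hook [] mark [[-0.34, 0.19, 2.4, 2.48, 0.37, 2.01]]
55 1 vise [[-1.39, 0.47, 2.19, 1.3, 1.01, -0.99]] hook [[0.18, 0.17, 2.34, 3.68, 0.37, -1.95]] mark [[-0.36, 0.22, 2.47, 2.63, 0.54, -1.31]]
55 0 vise [[-1.39, 0.47, 2.19, 1.3, 1.01, 2.15]] hook [[0.18, 0.17, 2.34, 3.68, 0.37, 1.19]] mark [[-0.36, 0.22, 2.47, 2.63, 0.54, 1.83]]
60 1 vise [[-1.43, 0.52, 2.21, 1.36, 1.09, -1.1]] hook [[0.19, 0.21, 2.4, 3.55, 0.54, -1.81]] mark [[-0.38, 0.28, 2.53, 2.71, 0.74, -1.41]]
60 0 vise [[-1.43, 0.52, 2.21, 1.36, 1.09, 2.04]] hook [[0.19, 0.21, 2.4, 3.55, 0.54, 1.33]] mark [[-0.38, 0.28, 2.53, 2.71, 0.74, 1.73]]
65 1 vise [[-1.46, 0.58, 2.22, 1.4, 1.17, -1.2]] hook [[0.2, 0.26, 2.45, 3.49, 0.73, -1.72]] mark [[-0.4, 0.36, 2.58, 2.75, 0.95, -1.49]]
65 0 vise [[-1.46, 0.58, 2.22, 1.4, 1.17, 1.94]] hook [[0.2, 0.26, 2.45, 3.49, 0.73, 1.42]] mark [[-0.4, 0.36, 2.58, 2.75, 0.95, 1.66]]
```

```bash
cat >> h.py <<'E'
L=[0.4722, 0.3833, 0.2142, 0.3419, 0.0756, -0.0053]
E
python3 - <<'E'
from h import *
g=(-.015,.080)
def show(n,K,yaw,T=60): print(n,np.round(K,3),yaw,ik(*tcp(np.array(K),yaw,T,g,1),L))
show("pre",[.385,-.335,.055],.13)
for z in(.03,.09,.15,.22,.30): show("lift",[.4215,-.3305,z],.13)
for x in(.42,.44,.46):
  for z in(.12,.22,.3):
    for y in(-.25,-.15,-.05,.05,.115): show("c",[x,y,z],-.047)
for x in(.44,.47,.50,.53,.56): show("in",[x,.115,.1025],-.047)
E
```

```text
pre [ 0.385 -0.335  0.055] 0.13 [[-1.53, 0.46, 2.21, 1.24, 1.15, -1.05]]
lift [ 0.422 -0.33   0.03 ] 0.13 [[-1.43, 0.52, 2.21, 1.36, 1.09, -1.11]]
lift [ 0.422 -0.33   0.09 ] 0.13 [[-1.43, 0.39, 2.17, 1.27, 1.13, -0.92]]
lift [ 0.422 -0.33   0.15 ] 0.13 [[-1.43, 0.27, 2.12, 1.2, 1.19, -0.74]]
lift [ 0.422 -0.33   0.22 ] 0.13 [[-1.43, 0.16, 2.02, 1.13, 1.27, -0.54]]
lift [ 0.422 -0.33   0.3  ] 0.13 [[-1.43, 0.07, 1.88, 1.08, 1.37, -0.33]]
c [ 0.42 -0.25  0.12] -0.047 [[-1.37, 0.11, 2.45, 1.46, 1.01, -0.9]]
c [ 0.42 -0.15  0.12] -0.047 [[-1.25, -0.07, 2.64, 1.57, 0.94, -0.91]]
c [ 0.42 -0.05  0.12] -0.047 []
c [0.42 0.05 0.12] -0.047 []
c [0.42  0.115 0.12 ] -0.047 [[0.36, -0.08, 2.65, 3.85, 0.56, -1.99]]
c [ 0.42 -0.25  0.22] -0.047 [[-1.37, -0.11, 2.3, 1.24, 1.09, -0.47]]
c [ 0.42 -0.15  0.22] -0.047 [[-1.25, -0.33, 2.45, 1.26, 1.01, -0.36]]
c [ 0.42 -0.05  0.22] -0.047 [[-0.9, -0.52, 2.53, 1.26, 0.75, -0.1]]
c [0.42 0.05 0.22] -0.047 []
c [0.42  0.115 0.22 ] -0.047 []
c [ 0.42 -0.25  0.3 ] -0.047 [[-1.37, -0.21, 2.14, 1.13, 1.19, -0.21]]
c [ 0.42 -0.15  0.3 ] -0.047 [[-1.25, -0.43, 
[... 1733 characters left out ...]
2] -0.047 []
c [0.46  0.115 0.22 ] -0.047 []
c [ 0.46 -0.25  0.3 ] -0.047 [[-1.22, -0.16, 2.1, 1.16, 1.06, -0.16]]
c [ 0.46 -0.15  0.3 ] -0.047 [[-1.05, -0.34, 2.23, 1.14, 0.93, -0.01]]
c [ 0.46 -0.05  0.3 ] -0.047 [[-0.68, -0.47, 2.29, 1.02, 0.64, 0.31]]
c [0.46 0.05 0.3 ] -0.047 []
c [0.46  0.115 0.3  ] -0.047 [[0.29, -0.36, 2.23, -0.89, 0.38, 2.6]]
in [0.44  0.115 0.102] -0.047 [[0.33, 0.02, 2.65, 3.71, 0.63, -1.85]]
in [0.47  0.115 0.102] -0.047 [[0.28, 0.07, 2.59, 3.65, 0.61, -1.83]]
in [0.5   0.115 0.102] -0.047 [[0.24, 0.12, 2.54, 3.6, 0.59, -1.81]]
in [0.53  0.115 0.102] -0.047 [[0.22, 0.17, 2.47, 3.57, 0.57, -1.8]]
in [0.56  0.115 0.102] -0.047 [[0.19, 0.21, 2.41, 3.55, 0.55, -1.8]]
```

```bash
python3 - <<'E'
from h import *
g=(-.015,.080);K=np.array([.4215,-.3305,.03])
p,R=tcp(K,.13,58,g,1);w=[(p-.08*R[:,2]+[0,0,.06],R),(p-.07*R[:,2],R),(p,R)]
print(p);rows(w)
E
```

```text
[ 0.42243534 -0.33037772  0.10003752]
[-0.1881, 0.0271, 0.0674] [-1.3, -2.0, 0.4]
[-0.2404, 0.0276, 0.1074] [-1.3, -2.0, 0.4]
[-0.2428, 0.0292, 0.1773] [-1.3, -2.0, 0.4]
```

move_arm:
  deltas:
    - {"x":-0.05,"y":0.008,"z":0.02,"wx":-1.3,"wy":-2,"wz":0.4,"hand":0.45}
    - {"x":-0.1,"y":0.016,"z":0.035,"wx":-1.3,"wy":-2,"wz":0.4,"hand":0.45}
    - {"x":-0.15,"y":0.022,"z":0.05,"wx":-1.3,"wy":-2,"wz":0.4,"hand":0.45}
    - {"x":-0.19,"y":0.027,"z":0.067,"wx":-1.3,"wy":-2,"wz":0.4,"hand":0.45}
    - {"x":-0.22,"y":0.027,"z":0.09,"wx":-1.3,"wy":-2,"wz":0.4,"hand":0.45}
    - {"x":-0.24,"y":0.028,"z":0.107,"wx":-1.3,"wy":-2,"wz":0.4,"hand":0.45}
    - {"x":-0.24,"y":0.028,"z":0.107,"wx":-1.3,"wy":-2,"wz":0.4,"hand":0.45}
    - {"x":-0.24,"y":0.028,"z":0.107,"wx":-1.3,"wy":-2,"wz":0.4,"hand":0.45}

```text
time: 4.2
tool_pos: [0.3641, -0.3416, 0.1406]
tool_rot: [3.126, -1.012, 0.145]
contact_force: [-0.8, 1.4, 1.3]
opening: 0.0411
```

```bash
python3 - <<'E'
from h import *
s=monitor.observe();print(s["time"],s["qpos"].round(3),s["tool_pos"].round(4),s["tool_rot"].round(3))
g=(-.015,.080);K=np.array([.4215,-.3305,.03]);p,R=tcp(K,.13,58,g,1);rows([(p,R)])
a=viewer.read_camera("scene")[:,:,::-1];b=viewer.read_camera("top")[:,:,::-1]
print("tcp px",proj("scene",s["tool_pos"]),proj("top",s["tool_pos"]))
W=np.hstack([cv2.resize(a[195:310,160:275],(400,400),interpolation=cv2.INTER_CUBIC),cv2.resize(b[180:280,370:470],(400,400),interpolation=cv2.INTER_CUBIC)])
cv2.imwrite("pics/p.png",W)
E
```

```text
4.2 [-1.564  0.474  2.151  1.177  1.147 -1.012] [ 0.3641 -0.3416  0.1406] [ 3.126 -1.012  0.145]
[-0.0029, -0.0038, 0.0717] [0.2, 0.0, 0.4]
tcp px [218.27235317 243.5589268 ] [432.56469224 241.31348013]
```

View pics/p.png

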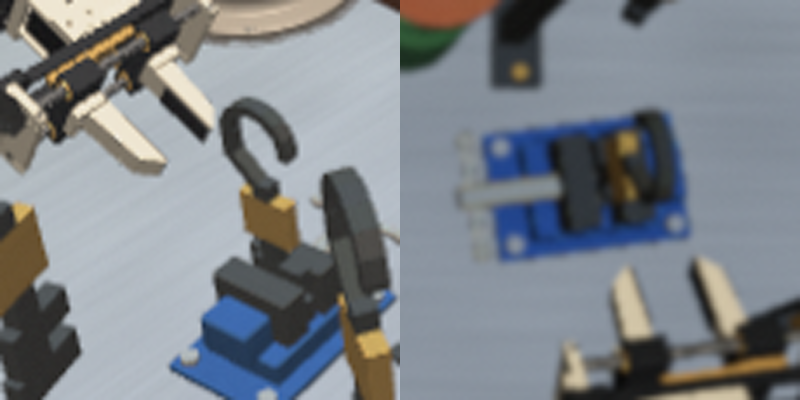

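```bash
python3 - <<'E'
from h import *
t=lambda u,v:(370+(u-400+.5)/4-.5,180+(v+.5)/4-.5)
s=lambda u,v:(160+(u+.5)/3.478-.5,195+(v+.5)/3.478-.5)
print("mid",tri(s(188,150),t(661,265)))
print("L(+y)",tri(s(211,138),t(622,267)),"R",tri(s(165,165),t(700,262)))
o=monitor.observe();R=Ro.from_euler("xyz",o["tool_rot"]).as_matrix();print(o["tool_pos"])
for y in(.02,-.02):
  for x in(-.0095,.0095):
    P=o["tool_pos"]+R@[x,y,0];print(x,y,P.round(4),proj("scene",P).round(1),proj("top",P).round(1))
print("seen",s(211,138),s(165,165),t(622,267),t(700,262))
# key check in current frame pictures: predicted key points
K=np.array([.4215,-.3305,.03]);Y=Ro.from_euler("z",.13)
for n,q in(("tip",(.026,0,.154)),("plate+x-y",(.022,-.006,.11)),("plate+x+y",(.022,.006,.11)),("plate-x-y",(-.022,-.006,.11)),("bow+",(.0305,0,.16)),("bow-",(-.0305,0,.16))):
    P=K+Y.apply(q);a=proj("scene",P);b=proj("top",P);print(n,((a-[160,195]+.5)*3.478-.5).round(),((b-[370,180]+.5)*4-.5+[400,0]).round())
E
```

```text
mid (array([ 0.351046  , -0.34350533,  0.15395842]), [0.0001, 0.0001])
L(+y) (array([ 0.3490241 , -0.31927967,  0.14964026]), [0.0014, 0.0014]) R (array([ 0.35385496, -0.36804124,  0.15657949]), [0.0017, 0.0017])
[ 0.36381134 -0.34166739  0.14064037]
-0.0095 0.02 [ 0.3614 -0.3622  0.1328] [211.5 249.5] [439.2 242.5]
0.0095 0.02 [ 0.3714 -0.3608  0.1489] [213.6 245.8] [440.3 238.4]
-0.0095 -0.02 [ 0.3562 -0.3226  0.1324] [222.6 241.3] [425.  244.4]
0.0095 -0.02 [ 0.3662 -0.3211  0.1485] [224.7 237.6] [425.9 240.4]
seen (220.3108108108108, 234.32173663024727) (207.0848188614146, 242.0848188614146) (425.125, 246.375) (444.625, 245.125)
tip [289. 158.] [643. 117.]
plate+x-y [286. 210.] [635. 131.]
plate+x+y [297. 201.] [618. 133.]
plate-x-y [239. 189.] [646. 194.]
bow+ [293. 153.] [644. 109.]
bow- [227. 126.] [660. 200.]
```

```bash
python3 - <<'E'
from h import *
g=(-.006,.076);K=np.array([.4215,-.3305,.03]);p,R=tcp(K,.13,58,g,1);rows([(p-.04*R[:,2],R),(p,R)])
E
```

```text
[-0.0014, -0.0038, 0.0418] [0.3, 0.0, 0.4]
[-0.0014, -0.004, 0.0818] [0.3, 0.0, 0.4]
```

move_arm:
  deltas:
    - {"x":-0.001,"y":-0.004,"z":0.02,"wx":0.3,"wy":0,"wz":0.4,"hand":0.45}
    - {"x":-0.001,"y":-0.004,"z":0.04,"wx":0.3,"wy":0,"wz":0.4,"hand":0.45}
    - {"x":-0.001,"y":-0.004,"z":0.06,"wx":0.3,"wy":0,"wz":0.4,"hand":0.45}
    - {"x":-0.001,"y":-0.004,"z":0.075,"wx":0.3,"wy":0,"wz":0.4,"hand":0.45}
    - {"x":-0.001,"y":-0.004,"z":0.082,"wx":0.3,"wy":0,"wz":0.4,"hand":0.45}
    - {"x":-0.001,"y":-0.004,"z":0.082,"wx":0.3,"wy":0,"wz":0.4,"hand":0.45}
    - {"x":-0.001,"y":-0.004,"z":0.082,"wx":0.3,"wy":0,"wz":0.4,"hand":0.3}

```text
time: 5.18
tool_pos: [0.4313, -0.3288, 0.0955]
tool_rot: [-3.138, -1.013, 0.126]
contact_force: [0.2, 0.2, -0.8]
opening: 0.0354
```

```bash
python3 - <<'E'
from h import *
s=monitor.observe();print(s["time"],s["tool_pos"].round(4),s["contact_force"].round(1))
g=(-.006,.076);K=np.array([.4215,-.3305,.03]);p,R=tcp(K,.13,58,g,1);rows([(p,R)])
a=viewer.read_camera("scene")[:,:,::-1];b=viewer.read_camera("top")[:,:,::-1]
W=np.hstack([cv2.resize(a[205:290,190:275],(400,400),interpolation=cv2.INTER_CUBIC),cv2.resize(b[190:260,390:460],(400,400),interpolation=cv2.INTER_CUBIC)])
cv2.imwrite("pics/p2.png",W)
E
```

```text
5.175 [ 0.4313 -0.3288  0.0955] [ 0.2  0.2 -0.8]
[0.0005, 0.0004, -0.0002] [-0.0, -0.0, -0.1]
```

View pics/p2.png

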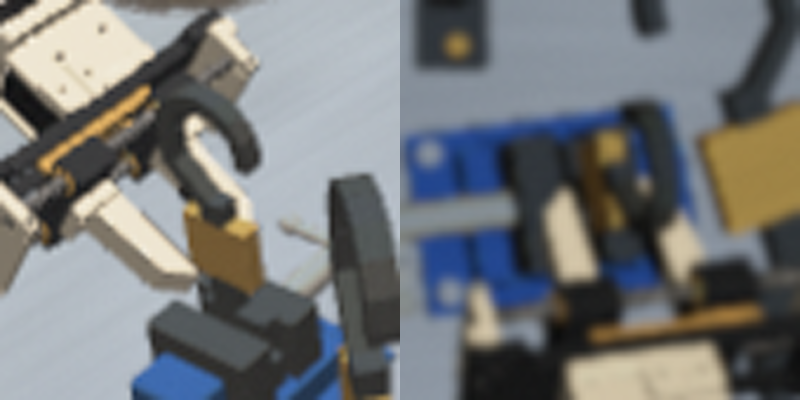

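move_arm:
  deltas:
    - {"x":0,"y":0,"z":0.006,"wx":0,"wy":0,"wz":0,"hand":0.3}
    - {"x":0,"y":0,"z":0.006,"wx":0,"wy":0,"wz":0,"hand":0.2}
    - {"x":0,"y":0,"z":0.006,"wx":0,"wy":0,"wz":0,"hand":0.12}
    - {"x":0,"y":0,"z":0.006,"wx":0,"wy":0,"wz":0,"hand":0}
    - {"x":0,"y":0,"z":0.006,"wx":0,"wy":0,"wz":0,"hand":0}
    - {"x":0,"y":0,"z":0.006,"wx":0,"wy":0,"wz":0,"hand":0}
    - {"x":0,"y":0,"z":0.006,"wx":0,"wy":0,"wz":0,"hand":0}
  grip_force: 45

```text
time: 6.15
tool_pos: [0.4365, -0.3277, 0.0918]
tool_rot: [-3.136, -1.012, 0.124]
contact_force: [1.1, 0.2, -1.1]
opening: 0.0117
```

```bash
cat >> h.py <<'E'
def base(): 
    s=monitor.observe();return s["tool_pos"],Ro.from_euler("xyz",s["tool_rot"]).as_matrix()
E
python3 - <<'E'
from h import *
s=monitor.observe();print(s["time"],s["opening"],s["tool_pos"].round(4),s["tool_rot"].round(3),s["contact_force"].round(1))
p0,R0=base()
# key rides rigidly: tool->key
yaw0=.13;K=np.array([.4215,-.3305,.03])
Y=Ro.from_euler("z",yaw0).as_matrix();RK=R0.T@Y;tK=R0.T@(K-p0)
np.savez("grip.npz",RK=RK,tK=tK)
def pose(K,yaw,T=58):
    Rk=Ro.from_euler("z",yaw).as_matrix()
    R=Rk@RK.T;return np.array(K)-R@tK,R
w=[pose(*a) for a in (([.4215,-.3305,.09],.13),([.4215,-.3305,.15],.13),([.43,-.27,.135],.05),([.445,-.19,.12],-.047),([.46,-.13,.12],-.047),([.47,-.08,.12],-.047),([.475,-.03,.115],-.047),([.475,.03,.11],-.047),([.475,.075,.105],-.047),([.475,.115,.1025],-.047),([.563,.115,.1025],-.047),([.563,.115,.0645],-.047),([.5555,-.036,.0645],-.047))]
for p,R in w: print(ik(p,R,L))
rows(w[:4])
E
```

```text
6.15 0.01169272664872398 [ 0.4365 -0.3277  0.0918] [-3.136 -1.012  0.124] [ 1.1  0.2 -1.1]
[[-1.38, 0.39, 2.16, 1.28, 1.08, -0.88]]
[[-1.38, 0.27, 2.1, 1.2, 1.14, -0.7]]
[[-1.3, 0.18, 2.3, 1.35, 1.01, -0.78]]
[[-1.12, 0.07, 2.5, 1.65, 0.84, -0.88]]
[[-0.91, 0.01, 2.56, 1.84, 0.74, -0.91]]
[[-0.7, -0.02, 2.59, 2.07, 0.63, -0.98]]
[[-0.47, -0.01, 2.61, 2.41, 0.55, -1.15]]
[[-0.16, 0.01, 2.61, 2.93, 0.5, -1.45]]
[[0.06, 0.06, 2.59, 3.33, 0.52, -1.67]]
[[0.25, 0.11, 2.54, 3.62, 0.56, -1.83]]
[[0.18, 0.24, 2.35, 3.55, 0.49, -1.81]]
[[0.18, 0.34, 2.39, 3.47, 0.62, -1.72]]
[[-0.35, 0.3, 2.47, 2.72, 0.67, -1.39]]
[0.0509, -0.0002, -0.0318] [0.0, 0.0, -0.0]
[0.1018, -0.0004, -0.0636] [0.0, 0.0, -0.0]
[0.0975, -0.058, -0.0418] [-3.9, 0.0, 2.4]
[0.0979, -0.1339, -0.0124] [-8.6, 0.0, 5.4]
```

move_arm:
  deltas:
    - {"x":0.008,"y":0,"z":-0.005,"wx":0,"wy":0,"wz":0,"hand":0}
    - {"x":0.021,"y":0,"z":-0.013,"wx":0,"wy":0,"wz":0,"hand":0}
    - {"x":0.036,"y":0,"z":-0.0225,"wx":0,"wy":0,"wz":0,"hand":0}
    - {"x":0.051,"y":0,"z":-0.032,"wx":0,"wy":0,"wz":0,"hand":0}
    - {"x":0.066,"y":0,"z":-0.041,"wx":0,"wy":0,"wz":0,"hand":0}
    - {"x":0.08,"y":0,"z":-0.05,"wx":0,"wy":0,"wz":0,"hand":0}
    - {"x":0.092,"y":0,"z":-0.0575,"wx":0,"wy":0,"wz":0,"hand":0}
    - {"x":0.102,"y":0,"z":-0.0635,"wx":0,"wy":0,"wz":0,"hand":0}

```text
time: 7.15
tool_pos: [0.4366, -0.3278, 0.2128]
tool_rot: [-3.137, -1.012, 0.125]
contact_force: [-0.2, -0.6, -2.8]
opening: 0.012
```

```bash
cat >> h.py <<'E'
import os
if os.path.exists("grip.npz"):
    _g=np.load("grip.npz");RK=_g["RK"];tK=_g["tK"]
def pose(K,yaw):
    R=Ro.from_euler("z",yaw).as_matrix()@RK.T;return np.array(K)-R@tK,R
def keynow():
    p,R=base();return p+R@tK,Ro.from_matrix(R@RK).as_euler("xyz")
E
python3 - <<'E'
from h import *
s=monitor.observe();print(s["time"],s["opening"],keynow(),s["contact_force"].round(1))
k,e=keynow();P=lambda *q:k+Ro.from_euler("xyz",e).apply(q)
for n in("scene","top"): 
    im=viewer.read_camera(n)[:,:,::-1].copy();cv2.imwrite(f"pics/{n}2.png",im)
for n,q in(("tip",(.026,0,.154)),("plate+x-y",(.022,-.006,.11)),("plate-x-y",(-.022,-.006,.11)),("bow+",(.0305,0,.16)),("bow-",(-.0305,0,.16)),("top",(0,0,.1905)),("foot+",(.024,-.006,0))):
    print(n,((proj("scene",P(*q))-[180,160]+.5)*4-.5).round(),((proj("top",P(*q))-[370,180]+.5)*4-.5+[400,0]).round())
W=np.hstack([cv2.resize(cv2.imread("pics/scene2.png")[160:280,180:280],(400,480),interpolation=cv2.INTER_CUBIC),np.vstack([cv2.resize(cv2.imread("pics/top2.png")[180:280,370:470],(400,400),interpolation=cv2.INTER_CUBIC),np.zeros((80,400,3),np.uint8)])])
cv2.imwrite("pics/l.png",W)
a=[([.43,-.27,.135],.05),([.445,-.19,.12],-.047),([.46,-.13,.12],-.047),([.47,-.08,.12],-.047)]
w=[pose(*x) for x in a];rows(w)
b=[([.475,-.03,.115],-.047),([.475,.03,.11],-.047),([.475,.075,.105],-.047),([.475,.115,.1025],-.047)]
rows([pose(*x) for x in b],w[-1])
E
```

```text
7.15 0.012032474652942824 (array([ 0.4215873 , -0.3306687 ,  0.15102931]), array([-0.00054619,  0.00036128,  0.13016788])) [-0.2 -0.6 -2.8]
tip [230. 152.] [699.  86.]
plate+x-y [226. 219.] [688. 103.]
plate-x-y [169. 197.] [700. 174.]
bow+ [235. 145.] [701.  77.]
bow- [154. 115.] [720. 180.]
top [187.  83.] [727. 120.]
foot+ [249. 369.] [639. 126.]
[-0.0055, -0.0583, 0.0223] [-3.8, -0.0, 2.5]
[-0.005, -0.1342, 0.0516] [-8.5, 0.0, 5.5]
[0.007, -0.1918, 0.0708] [-8.5, 0.0, 5.5]
[0.0156, -0.2401, 0.0847] [-8.5, 0.0, 5.5]
[-0.003, -0.0502, 0.0049] [0.0, 0.0, 0.0]
[-0.0089, -0.1101, 0.0053] [0.0, 0.0, 0.0]
[-0.0144, -0.155, 0.0062] [0.0, 0.0, 0.0]
[-0.0176, -0.195, 0.006] [0.0, 0.0, 0.0]
```

View pics/l.png

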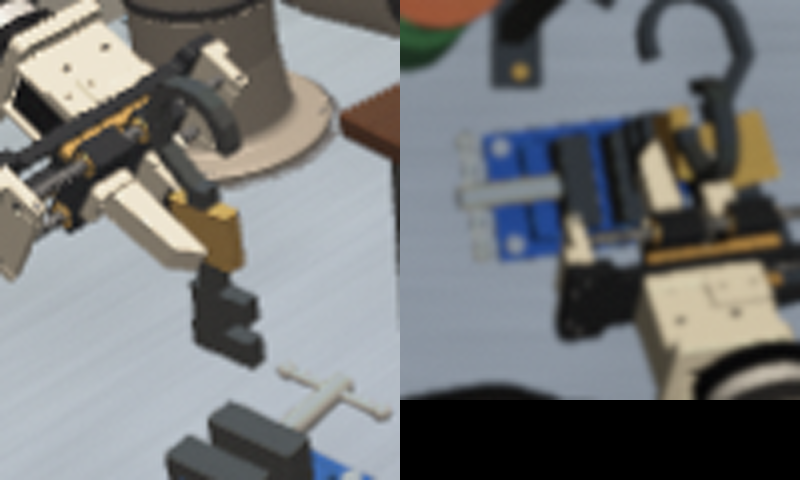

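```bash
python3 - <<'E'
from h import *
for n in("scene","top"):
    ims=[cv2.imread(f"pics/{n}{k}.png") for k in(0,1,2)]
    for k in(1,2):
        d=(cv2.absdiff(ims[0],ims[k]).max(2)>35).astype(np.uint8)
        d=cv2.morphologyEx(d,cv2.MORPH_OPEN,np.ones((2,2)))
        _,_,st,_=cv2.connectedComponentsWithStats(d)
        print(n,k,[x.tolist() for x in st[1:] if x[4]>25])
    for k in(0,1,2):
        h=cv2.cvtColor(ims[k],cv2.COLOR_BGR2HSV);out=[]
        for lo,hi in(((2,120,90),(12,255,255)),((45,80,30),(85,255,255))):
            m=cv2.inRange(h,lo,hi);r=np.zeros_like(m)
            if n=="top": r[160:200,340:400]=255
            else: r[215:300,290:335]=255
            M=cv2.moments(m&r,True);out.append((M["m00"],round(M["m10"]/M["m00"],2),round(M["m01"]/M["m00"],2)))
        print(n,k,out)
for n,lo in(("top",(395,100,520,260)),("scene",(225,200,320,380))):
  for k in(0,1,2):
    h=cv2.cvtColor(cv2.imread(f"pics/{n}{k}.png"),cv2.COLOR_BGR2HSV);m=cv2.inRange(h,(12,90,50),(28,255,255));r=np.zeros_like(m);x0,y0,x1,y1=lo;r[y0:y1,x0:x1]=255
    _,_,st,c=cv2.connectedComponentsWithStats(m&r);print(n,k,[x.tolist() for x in st[1:] if x[4]>12])
E
```

```text
scene 1 [[197, 0, 51, 52, 1428], [305, 0, 30, 14, 193], [347, 10, 35, 48, 823], [352, 37, 10, 5, 35], [185, 48, 78, 68, 1629], [335, 60, 51, 55, 938], [180, 78, 11, 9, 74], [230, 89, 10, 9, 63], [368, 99, 4, 13, 41], [213, 109, 11, 11, 88], [213, 116, 89, 46, 2440], [205, 125, 7, 14, 46], [197, 128, 14, 28, 177]]
scene 2 [[138, 0, 51, 114, 2748], [187, 0, 17, 11, 91], [229, 0, 22, 13, 215], [305, 0, 32, 14, 197], [204, 9, 15, 15, 83], [189, 11, 13, 39, 236], [225, 11, 25, 13, 121], [347, 10, 35, 48, 827], [219, 13, 5, 7, 31], [220, 25, 6, 12, 48], [352, 37, 10, 5, 34], [208, 51, 32, 57, 640], [335, 59, 51, 56, 939], [213, 79, 84, 92, 3062], [368, 99, 4, 13, 41], [113, 105, 36, 39, 985], [154, 119, 10, 7, 44], [132, 125, 116, 145, 4378], [197, 134, 13, 17, 120], [231, 171, 12, 14, 71], [232, 189, 10, 12, 55], [137, 220, 242, 131, 6955]]
scene 0 [(862.0, 313.37, 229.16), (1282.0, 313.32, 268.35)]
scene 1 [(862.0, 313.37, 229.16), (1259.0, 313.3, 268.08)]
scene 2 [(862.0, 313.37, 229.16), (1246.0, 313.38, 267.99)]
top 1 [[275, 167, 295, 233, 22870], [547, 230, 7, 19, 101], [0, 264, 43, 
[... 828 characters left out ...]
17, 87], [468, 255, 14, 5, 42]]
top 1 [[395, 141, 26, 17, 399], [434, 157, 18, 22, 116], [398, 174, 4, 5, 18], [398, 196, 4, 4, 15], [422, 213, 8, 7, 41]]
top 2 [[395, 141, 26, 17, 399], [398, 174, 4, 5, 18], [398, 196, 4, 4, 15], [434, 207, 10, 18, 89], [452, 208, 12, 19, 147], [445, 210, 4, 8, 27], [433, 235, 3, 6, 14], [431, 235, 35, 12, 160], [462, 248, 4, 4, 13]]
scene 0 [[229, 248, 17, 19, 193], [257, 279, 16, 36, 275], [277, 291, 5, 5, 16], [295, 304, 4, 4, 16]]
scene 1 [[229, 248, 17, 19, 192], [257, 279, 16, 36, 273], [277, 291, 5, 5, 16], [295, 304, 4, 4, 16]]
scene 2 [[225, 207, 15, 21, 180], [277, 291, 5, 5, 16], [295, 304, 4, 4, 16], [311, 307, 9, 23, 123], [225, 311, 4, 7, 26]]
```

The key is lifted. Its tip, plate and foot match the prediction to about 1–2 px, at crop (230,152), (226,219) and (249,369). The look-alikes by the vise have toppled, so the wide gripper bar must have brushed one. The funnel and jar masks haven't moved, so I'll carry on.

move_arm:
  deltas:
    - {"x":-0.002,"y":-0.02,"z":0.008,"wx":-1.3,"wy":0,"wz":0.8,"hand":0}
    - {"x":-0.005,"y":-0.055,"z":0.021,"wx":-3.6,"wy":0,"wz":2.4,"hand":0}
    - {"x":-0.005,"y":-0.095,"z":0.037,"wx":-6,"wy":0,"wz":3.9,"hand":0}
    - {"x":-0.005,"y":-0.134,"z":0.052,"wx":-8.5,"wy":0,"wz":5.5,"hand":0}
    - {"x":0.002,"y":-0.165,"z":0.062,"wx":-8.5,"wy":0,"wz":5.5,"hand":0}
    - {"x":0.007,"y":-0.192,"z":0.071,"wx":-8.5,"wy":0,"wz":5.5,"hand":0}
    - {"x":0.0155,"y":-0.24,"z":0.085,"wx":-8.5,"wy":0,"wz":5.5,"hand":0}
    - {"x":0.0155,"y":-0.24,"z":0.085,"wx":-8.5,"wy":0,"wz":5.5,"hand":0}

```text
time: 8.25
tool_pos: [0.4847, -0.0733, 0.1798]
tool_rot: [-3.128, -1.009, -0.049]
contact_force: [0.2, -0.1, -2.9]
opening: 0.0115
```

move_arm:
  deltas:
    - {"x":-0.002,"y":-0.025,"z":0.003,"wx":0,"wy":0,"wz":0,"hand":0}
    - {"x":-0.003,"y":-0.05,"z":0.005,"wx":0,"wy":0,"wz":0,"hand":0}
    - {"x":-0.006,"y":-0.08,"z":0.005,"wx":0,"wy":0,"wz":0,"hand":0}
    - {"x":-0.009,"y":-0.11,"z":0.005,"wx":0,"wy":0,"wz":0,"hand":0}
    - {"x":-0.012,"y":-0.135,"z":0.006,"wx":0,"wy":0,"wz":0,"hand":0}
    - {"x":-0.0145,"y":-0.16,"z":0.006,"wx":0,"wy":0,"wz":0,"hand":0}
    - {"x":-0.0175,"y":-0.195,"z":0.006,"wx":0,"wy":0,"wz":0,"hand":0}
    - {"x":-0.0175,"y":-0.195,"z":0.006,"wx":0,"wy":0,"wz":0,"hand":0}

```text
time: 9.25
tool_pos: [0.4904, 0.1176, 0.1634]
tool_rot: [-3.131, -1.011, -0.053]
contact_force: [-0.3, 0.6, -2.9]
opening: 0.012
```

```bash
python3 - <<'E'
from h import *
s=monitor.observe();print(s["time"],s["opening"],s["qpos"].round(2),keynow(),s["contact_force"].round(1))
rows([pose([.475,.115,.1025],-.047),pose([.52,.115,.1025],-.047),pose([.5627,.115,.1025],-.047)])
E
```

```text
9.25 0.011957064300118742 [ 0.24  0.26  2.5   3.55  0.64 -1.74] (array([0.47510264, 0.11754546, 0.10166608]), array([ 0.00272608,  0.00157716, -0.04297004])) [-0.3  0.6 -2.9]
[0.0007, 0.0024, -0.0005] [-0.3, 0.1, -0.0]
[0.0246, 0.0005, 0.0376] [-0.3, 0.1, -0.0]
[0.0472, -0.0014, 0.0737] [-0.3, 0.1, -0.0]
```

move_arm:
  deltas:
    - {"x":0.006,"y":0.002,"z":0.008,"wx":-0.3,"wy":0.1,"wz":0,"hand":0}
    - {"x":0.013,"y":0.001,"z":0.019,"wx":-0.3,"wy":0.1,"wz":0,"hand":0}
    - {"x":0.02,"y":0.001,"z":0.03,"wx":-0.3,"wy":0.1,"wz":0,"hand":0}
    - {"x":0.0265,"y":0,"z":0.041,"wx":-0.3,"wy":0.1,"wz":0,"hand":0}

```text
time: 9.75
tool_pos: [0.5405, 0.112, 0.1648]
tool_rot: [-3.136, -1.014, -0.059]
contact_force: [-0.1, -0.3, -3.1]
opening: 0.0119
```

```bash
python3 - <<'E'
from h import *
s=monitor.observe();print(s["time"],keynow(),s["contact_force"].round(1))
im=viewer.read_camera("scene")[:,:,::-1].copy();tp=viewer.read_camera("top")[:,:,::-1].copy();cv2.imwrite("pics/scene3.png",im);cv2.imwrite("pics/top3.png",tp)
k,e=keynow();P=lambda *q:k+Ro.from_euler("xyz",e).apply(q)
c=lambda X:((proj("scene",X)-[310,110]+.5)*5-.5).round()
for n,q in(("tip",(.026,0,.154)),("bow+",(.0305,0,.16)),("top",(0,0,.1905)),("plate+x",(.022,-.006,.11)),("foot",(.024,-.006,0))): print(n,c(P(*q)))
print("rail",c(np.array([.5572+.048*.115,.115,.24])),c(np.array([.5572,0,.24])))
cv2.imwrite("pics/k.png",np.hstack([cv2.resize(im[110:230,310:410],(500,600),interpolation=cv2.INTER_CUBIC),cv2.resize(tp[100:300,380:480],(300,600),interpolation=cv2.INTER_CUBIC)]))
rows([pose([.5627,.115,.1025],-.047),pose([.5627,.115,.0685],-.047)])
E
```

```text
9.75 (array([0.52537802, 0.11192188, 0.10297948]), array([-0.00012086, -0.00138971, -0.05319098])) [-0.1 -0.3 -3.1]
tip [350. 256.]
bow+ [357. 249.]
top [318. 185.]
plate+x [333. 325.]
foot [323. 483.]
rail [368. 286.] [247. 360.]
[0.0186, -0.0046, 0.0317] [0.3, -0.2, -0.2]
[-0.0103, -0.0045, 0.0496] [0.3, -0.2, -0.2]
```

View pics/k.png

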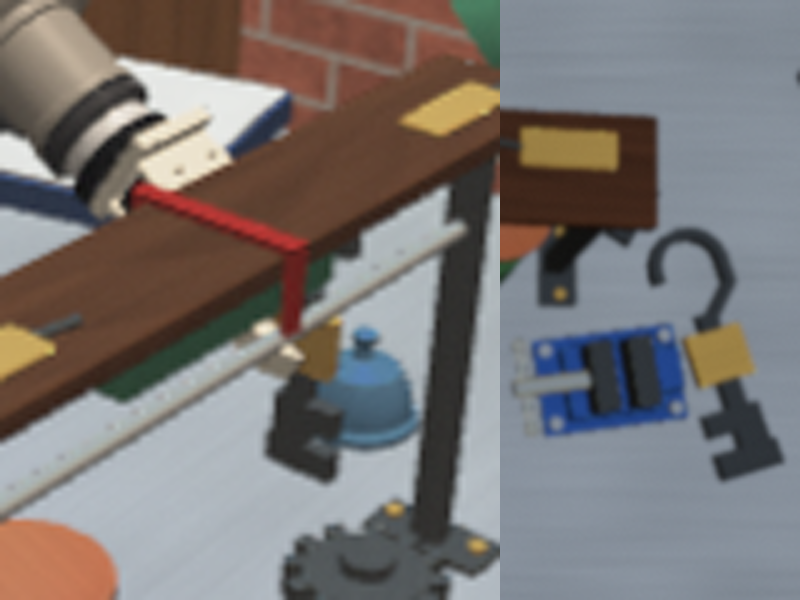

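move_arm:
  deltas:
    - {"x":0.004,"y":-0.003,"z":0.007,"wx":0.3,"wy":-0.2,"wz":-0.2,"hand":0}
    - {"x":0.008,"y":-0.004,"z":0.014,"wx":0.3,"wy":-0.2,"wz":-0.2,"hand":0}
    - {"x":0.012,"y":-0.004,"z":0.021,"wx":0.3,"wy":-0.2,"wz":-0.2,"hand":0}
    - {"x":0.016,"y":-0.004,"z":0.028,"wx":0.3,"wy":-0.2,"wz":-0.2,"hand":0}
    - {"x":0.0185,"y":-0.004,"z":0.0315,"wx":0.3,"wy":-0.2,"wz":-0.2,"hand":0}
    - {"x":0.0185,"y":-0.004,"z":0.0315,"wx":0.3,"wy":-0.2,"wz":-0.2,"hand":0}

```text
time: 10.6
tool_pos: [0.5761, 0.1151, 0.1637]
tool_rot: [-3.136, -1.01, -0.05]
contact_force: [-0.1, -0.7, -1.4]
opening: 0.0119
```

```bash
python3 - <<'E'
from h import *
s=monitor.observe();print(s["time"],keynow(),s["contact_force"].round(1))
rows([pose([.5627,.115,.0685],-.047),pose([.5627,.115,.0645],-.047)])
E
```

```text
10.6 (array([0.56071998, 0.11495159, 0.1019701 ]), array([-0.00026367,  0.00234812, -0.04514091])) [-0.1 -0.7 -1.4]
[-0.0273, 0.0, 0.0193] [-0.1, 0.1, 0.1]
[-0.0307, 0.0, 0.0215] [-0.1, 0.1, 0.1]
```

move_arm:
  deltas:
    - {"x":-0.006,"y":0,"z":0.005,"wx":0,"wy":0,"wz":0,"hand":0}
    - {"x":-0.012,"y":0,"z":0.009,"wx":0,"wy":0,"wz":0,"hand":0}
    - {"x":-0.018,"y":0,"z":0.013,"wx":0,"wy":0,"wz":0,"hand":0}
    - {"x":-0.0235,"y":0,"z":0.0165,"wx":0,"wy":0,"wz":0,"hand":0}
    - {"x":-0.0235,"y":0,"z":0.0165,"wx":0,"wy":0,"wz":0,"hand":0}

```text
time: 11.22
tool_pos: [0.5771, 0.1152, 0.134]
tool_rot: [-3.137, -1.008, -0.049]
contact_force: [-1.4, -0.7, -2.4]
opening: 0.0116
```

```bash
python3 - <<'E'
from h import *
s=monitor.observe();print(s["time"],keynow(),s["contact_force"].round(1))
rows([pose([.5627,.115,.0665],-.047),pose([.5627,.06,.0665],-.047),pose([.5572-.048*.036,-.036,.0665],-.047)])
E
```

```text
11.225 (array([0.56157079, 0.11500737, 0.07230829]), array([-0.00071076,  0.00401992, -0.04482418])) [-1.4 -0.7 -2.4]
[-0.0044, 0.0, 0.0038] [-0.1, 0.2, 0.1]
[-0.0029, 0.055, 0.0059] [-0.1, 0.2, 0.1]
[-0.0043, 0.1512, 0.0033] [-0.1, 0.2, 0.1]
```

move_arm:
  deltas:
    - {"x":-0.002,"y":0,"z":0.0015,"wx":0,"wy":0,"wz":0,"hand":0}
    - {"x":-0.0035,"y":0,"z":0.0025,"wx":0,"wy":0,"wz":0,"hand":0}
    - {"x":-0.005,"y":0,"z":0.0035,"wx":0,"wy":0,"wz":0,"hand":0}

```text
time: 11.6
tool_pos: [0.5778, 0.1153, 0.1291]
tool_rot: [-3.136, -1.01, -0.05]
contact_force: [-0.5, -0.2, -2.7]
opening: 0.0116
```

move_arm:
  deltas:
    - {"x":-0.0008,"y":0,"z":0.0005,"wx":0,"wy":0,"wz":0,"hand":0}
    - {"x":-0.0016,"y":0,"z":0.001,"wx":0,"wy":0,"wz":0,"hand":0}

```text
time: 11.85
tool_pos: [0.5777, 0.1153, 0.1271]
tool_rot: [-3.136, -1.01, -0.05]
contact_force: [-0.0, -0.3, -3.5]
opening: 0.0115
```

```bash
python3 - <<'E'
from h import *
s=monitor.observe();print(s["time"],keynow(),s["contact_force"].round(1),s["tool_pos"])
E
```

```text
11.85 (array([0.56230139, 0.11509727, 0.06532084]), array([-0.00031284,  0.00227349, -0.04485541])) [-0.  -0.3 -3.5] [0.57768918 0.11525971 0.12707188]
```

move_arm:
  deltas:
    - {"x":0,"y":0.012,"z":0,"wx":0,"wy":0,"wz":0,"hand":0}
    - {"x":0,"y":0.032,"z":0,"wx":0,"wy":0,"wz":0,"hand":0}
    - {"x":0,"y":0.054,"z":0,"wx":0,"wy":0,"wz":0,"hand":0}
    - {"x":0,"y":0.077,"z":0,"wx":0,"wy":0,"wz":0,"hand":0}
    - {"x":0,"y":0.1,"z":0,"wx":0,"wy":0,"wz":0,"hand":0}
    - {"x":0,"y":0.122,"z":0,"wx":0,"wy":0,"wz":0,"hand":0}
    - {"x":0,"y":0.14,"z":0,"wx":0,"wy":0,"wz":0,"hand":0}
    - {"x":0,"y":0.151,"z":0,"wx":0,"wy":0,"wz":0,"hand":0}

```text
time: 12.85
tool_pos: [0.5709, -0.0366, 0.1268]
tool_rot: [-3.136, -1.01, -0.051]
contact_force: [0.1, -0.7, -2.1]
opening: 0.0115
```

move_arm:
  deltas:
    - {"x":0,"y":0,"z":0,"wx":0,"wy":0,"wz":0,"hand":0}
    - {"x":0,"y":0,"z":0,"wx":0,"wy":0,"wz":0,"hand":0}
    - {"x":-0.0008,"y":0,"z":0.0005,"wx":0,"wy":0,"wz":0,"hand":0}

```text
time: 13.22
tool_pos: [0.571, -0.0349, 0.1261]
tool_rot: [-3.136, -1.011, -0.049]
contact_force: [-0.8, 0.5, -0.1]
opening: 0.0117
```

```bash
python3 - <<'E'
from h import *
s=monitor.observe();print(s["time"],keynow(),s["contact_force"].round(1))
im=viewer.read_camera("scene")[:,:,::-1].copy();tp=viewer.read_camera("top")[:,:,::-1].copy();cv2.imwrite("pics/scene4.png",im);cv2.imwrite("pics/top4.png",tp)
# numeric check: dark/brass key pixels in scene vs prediction
k,e=keynow();P=lambda *q:k+Ro.from_euler("xyz",e).apply(q)
for n,q in(("plate+x-y top",(.022,-.006,.11)),("plate+x-y bot",(.022,-.006,.07)),("plate+x+y top",(.022,.006,.11)),("plate-x-y top",(-.022,-.006,.11)),("plate-x-y bot",(-.022,-.006,.07)),("foot",(.024,-.006,0)),("mark",0)):
    X=P(*q) if q else np.array([.5555,-.036,.24]);print(n,proj("scene",X).round(1))
x,y=proj("scene",P(0,0,.09)).astype(int)
h=cv2.cvtColor(im,cv2.COLOR_BGR2HSV);m=cv2.inRange(h,(8,90,50),(28,255,255));r=np.zeros_like(m);r[y-30:y+30,x-30:x+30]=255
_,_,st,c=cv2.connectedComponentsWithStats(m&r);print([(a.tolist(),b.round(1).tolist()) for a,b in zip(st[1:],c[1:]) if a[4]>8])
E
```

```text
13.225 (array([ 0.55570073, -0.03513437,  0.06430342]), array([-0.00043852,  0.00133182, -0.04383393])) [-0.8  0.5 -0.1]
plate+x-y top [355.2 211.1]
plate+x-y bot [354.5 223.1]
plate+x+y top [357.9 209.3]
plate-x-y top [342.5 205.2]
plate-x-y bot [342.1 217.1]
foot [353.9 243.3]
mark [350.8 186.7]
[([319, 183, 17, 17, 137], [324.6, 188.4]), ([342, 204, 15, 18, 145], [350.4, 212.7]), ([319, 215, 14, 28, 272], [324.2, 226.9])]
```

move_arm:
  deltas:
    - {"x":0,"y":0.0012,"z":0,"wx":0,"wy":0,"wz":0,"hand":0}
    - {"x":0,"y":0.0012,"z":0,"wx":0,"wy":0,"wz":0,"hand":0}
    - {"x":0,"y":0.0012,"z":0,"wx":0,"wy":0,"wz":0,"hand":0.14}
    - {"x":0,"y":0.0012,"z":0,"wx":0,"wy":0,"wz":0,"hand":0.18}
    - {"x":0,"y":0.0012,"z":0,"wx":0,"wy":0,"wz":0,"hand":0.25}
    - {"x":0,"y":0.0012,"z":0,"wx":0,"wy":0,"wz":0,"hand":0.35}
    - {"x":0,"y":0.0012,"z":0,"wx":0,"wy":0,"wz":0,"hand":0.4}
    - {"x":0,"y":0.0012,"z":0,"wx":0,"wy":0,"wz":0,"hand":0.4}

```text
time: 14.32
tool_pos: [0.5707, -0.0368, 0.1257]
tool_rot: [-3.136, -1.01, -0.05]
contact_force: [0.5, 1.1, 0.0]
opening: 0.0363
```

```bash
cat > chk.py <<'E'
from h import *
s=monitor.observe();print(s["time"],s["opening"],s["tool_pos"].round(4),s["contact_force"].round(1))
for i in range(2):
    im=viewer.read_camera("scene")[:,:,::-1].copy()
    h=cv2.cvtColor(im,cv2.COLOR_BGR2HSV);m=cv2.inRange(h,(8,90,50),(28,255,255));r=np.zeros_like(m);r[195:235,333:372]=255
    _,_,st,c=cv2.connectedComponentsWithStats(m&r);print([(a.tolist(),b.round(1).tolist()) for a,b in zip(st[1:],c[1:]) if a[4]>8])
E
python3 chk.py
```

```text
14.325 0.03634285768207821 [ 0.5707 -0.0368  0.1257] [0.5 1.1 0. ]
[([343, 203, 14, 19, 175], [349.1, 213.0])]
[([343, 203, 14, 19, 175], [349.1, 213.0])]
```

move_arm:
  deltas:
    - {"x":0,"y":0,"z":-0.005,"wx":0,"wy":0,"wz":0,"hand":0.4}
    - {"x":0,"y":0,"z":-0.015,"wx":0,"wy":0,"wz":0,"hand":0.4}
    - {"x":0,"y":0,"z":-0.028,"wx":0,"wy":0,"wz":0,"hand":0.4}
    - {"x":0,"y":0,"z":-0.043,"wx":0,"wy":0,"wz":0,"hand":0.4}
    - {"x":0,"y":0,"z":-0.058,"wx":0,"wy":0,"wz":0,"hand":0.4}
    - {"x":0,"y":0,"z":-0.073,"wx":0,"wy":0,"wz":0,"hand":0.4}
    - {"x":0,"y":0,"z":-0.088,"wx":0,"wy":0,"wz":0,"hand":0.4}
    - {"x":0,"y":0,"z":-0.095,"wx":0,"wy":0,"wz":0,"hand":0.4}

```text
time: 15.42
tool_pos: [0.4894, -0.0332, 0.1769]
tool_rot: [-3.137, -1.01, -0.05]
contact_force: [-0.3, 0.3, 0.0]
opening: 0.0368
```

move_arm:
  deltas:
    - {"x":0,"y":0,"z":0,"wx":0,"wy":0,"wz":0,"hand":0.4}
    - {"x":0,"y":0,"z":0,"wx":0,"wy":0,"wz":0,"hand":0.4}
    - {"x":0,"y":0,"z":0,"wx":0,"wy":0,"wz":0,"hand":0.4}
    - {"x":0,"y":0,"z":0,"wx":0,"wy":0,"wz":0,"hand":0.4}

```text
time: 15.92
tool_pos: [0.4905, -0.0332, 0.1759]
tool_rot: [-3.136, -1.009, -0.05]
contact_force: [0.6, 0.8, -0.1]
opening: 0.0366
```

```bash
python3 chk.py; python3 - <<'E'
from h import *
im=viewer.read_camera("scene")[:,:,::-1].copy();tp=viewer.read_camera("top")[:,:,::-1].copy()
i0=cv2.imread("pics/scene0.png")
for n,(x0,y0,x1,y1) in {"jar":(292,215,334,296),"gear":(364,212,402,240),"bell":(368,174,396,200)}.items(): print(n,cv2.absdiff(im,i0)[y0:y1,x0:x1].max(2).mean().round(1))
W=np.hstack([cv2.resize(im[130:260,290:420],(440,440),interpolation=cv2.INTER_CUBIC),cv2.resize(im[110:400,140:430],(360,440))])
cv2.imwrite("pics/f.png",W)
K=np.array([.5555,-.0365,.0645]);print([((proj("scene",K+np.array(q))-[290,130])*3.385).round() for q in((.022,-.006,.11),(0,0,.1755),(.024,-.006,0))])
E
```

```text
15.925 0.03661159043002038 [ 0.4905 -0.0332  0.1759] [ 0.6  0.8 -0.1]
[([342, 204, 15, 18, 174], [349.1, 213.2])]
[([342, 204, 15, 18, 175], [349.1, 213.2])]
jar 1.2
gear 1.3
bell 1.2
[array([220., 275.]), array([205., 192.]), array([216., 384.])]
```

View pics/f.png

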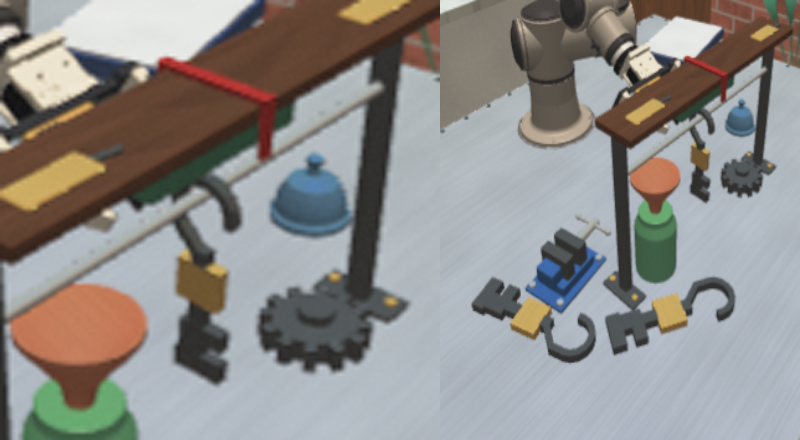

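The last picture shows the key hanging through the rail under the guard at crop (205,280). The red tongue is at (265,140), offset only because it sits behind the rail. The jar, gear and bell are unchanged.

```bash
python3 -c "
from h import *
print(robot.hand_in())"
```

```text
the job is handed in; nothing more can be done
None
```

The key is hanging on the rail under the guard, in line with the red pointer. I handed the job in at about 16 s with the gripper clear of everything.

I took the key from the vise, hooked its bow over the rail at the free (gear) end, slid it in under the guard and released it.

**Position:** the key's measured y was about −36.5 mm. My separate readings of the pointer ran from −34.5 to −38.7 mm, so it should be aligned to within about 2 mm.

**Hanging still:** the rail carried the key's weight before I let go. After release its grip plate stayed within 0.2 px over about 1.6 s.

**Jar, gear and bell:** the areas around all three match the first picture to within image noise.

**What went wrong:** the two larger look-alike keys, which I had seen standing on the counter, fell over during the grasp approach. The wide gripper bar most likely brushed the one next to the vise. Both now lie flat on the counter and touched none of the three objects to be left alone.

**Disagreement:** the finger ends in the pictures appeared about 17 mm behind the stated tool point. I gripped deeper to allow for it, and the hold was firm.

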